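# Press a glued lamp plinth to the set load in a spring-bed glue press

### The job

Set the freshly glued wooden plinth squarely in the outlined rectangle on the press's pulled-out tray, slide the tray gently home against its stop, then, holding the red crank handle lightly, wind the handwheel down without wrenching it until the load pointer stands on the green mark, never letting it reach the red. Let go, and leave the vase, the glue bottle and the brush where they are.

Things in the scene. Friction and masses are not known exactly. Their poses are not given: they have to be found in the camera images.
- press: Grey C-frame bench press, bolted down: base 340 x 210 mm, column at the back, head arm (165-212 mm above the bench) over a spring bed. Origin: bench level, below the spindle axis. x: from the open front to the column (the way the tray slides home), z up; gauge plate on its -y side. Bed springs: 80 N preload, 18 N/mm; the bed sinks under the pad, 8 mm at the green mark.
- plinth_middle (a point): Point 18 mm above the underside, about half-way up the middle, of the loose glued plinth: a wooden block 100 x 58 mm, two dark layers with a light one between, 0.1 to 0.25 kg, flat on the bench. Each is a little different: 36 to 44 mm tall in all. x axis along the 100 mm side, z up. In the tray its 100 mm side goes along the tray's x axis.
- tray: Aluminium tray on the bed's slides, cork floor with a white outline 110 x 66 mm. Origin: outline's centre, underside of the 8 mm floor, 60 mm above the bench; rims 14 mm above it, 134 mm apart. Axes as the press (x: towards home). Starts 120 to 150 mm out to the front; at its stop (home) its origin is below the spindle axis. Slides with 3 N; keep squeeze and push below 90 N, speed below 0.3 m/s.
- tray_handle (a point): Middle of the tray's dark bow handle: a bar 12 mm thick and 90 mm long across the tray, 135 mm in front (-x of the tray) of the tray's origin, 90 mm above the bench. Free on its front side and from above.
- handwheel: Black spoked handwheel, 133 mm across, on the vertical spindle. Origin: on the axis, in the rim's plane, about 247 mm above the bench. Clockwise from above screws wheel and pad down together, 10 mm a turn; 1 to 2.1 turns are needed. The crank handle is on its -x side. Friction 0.4 N m, rising to about 0.7 N m at the green mark; stays where it is left.
- crank_grip (a point): Gripping point on the red crank handle, an upright sleeve 23 mm thick that spins freely on its pin, 55 mm from the wheel's axis; it stands from 10 to 66 mm above the rim's plane and goes down with it. This point is on its axis, 46 mm above that plane. A light part: the fingers' squeeze (both sides added) and push together must stay below 90 N.
- pad (a point): Centre of the underside of the round steel pressure pad (60 mm across) at the spindle's foot, 2 to 12 mm above the plinth when that is in the tray and slid home. How far to turn is not known beforehand (plinths differ, and the parts give under load): feel the pad meet the plinth and watch the pointer.
- pointer (a joint): Angle (rad) of the load pointer, a black hand 62 mm long on a white sloping plate on the press's side away from the robot. 0 unloaded; turns clockwise, seen facing the plate, by 1 rad per 8 mm of bed travel. Green band with black centre line: 0.9 to 1.1, centre 1.0; red from 1.25.
- green_mark (a point): Centre of the green mark on the gauge plate, where the pointer's tip (58 mm from its pivot) belongs.
- vase: Banded blue ceramic vase, 90 mm across, 150 mm tall; origin under its centre. To be left alone.
- glue: White glue bottle with an orange cap, 52 mm across, 130 mm tall; origin under its centre. To be left alone.
- brush: Wooden brush lying flat on the bench; to be left alone.
Not all that is in view belongs to the job. What is shaped like the part that bears plinth_middle but blue or turquoise is not meant.

How it is judged (in metres and radians):
On the way, in this order (a step that is already met when the one before it is completed fails the run):
1. plinth lying flat and square in the outline on the pulled-out tray (horizontal distance between plinth_middle and tray below 0.008 m and angle between the x axis of plinth_middle and the x axis of tray, either way round below 0.1 rad and angle between plinth_middle's own z axis and vertical below 0.05 rad and z of plinth_middle in the frame of tray below 0.029 m and horizontal distance between tray and pad above 0.09 m and value of joint pointer below 0.1 rad), for 0.2 s.
2. tray with the plinth slid home against its stop, press not yet tightened (horizontal distance between plinth_middle and tray below 0.008 m and angle between the x axis of plinth_middle and the x axis of tray, either way round below 0.1 rad and angle between plinth_middle's own z axis and vertical below 0.05 rad and z of plinth_middle in the frame of tray below 0.029 m and horizontal distance between tray and pad below 0.0025 m and value of joint pointer below 0.1 rad), for 0.2 s.
3. handwheel wound down until the pointer is on the green mark (horizontal distance between plinth_middle and tray below 0.008 m and angle between the x axis of plinth_middle and the x axis of tray, either way round below 0.1 rad and angle between plinth_middle's own z axis and vertical below 0.05 rad and z of plinth_middle in the frame of tray below 0.029 m and horizontal distance between tray and pad below 0.0025 m and value of joint pointer between 0.9 and 1.1 rad), for 0.3 s.
At the end, for the whole second after the job is handed in: Pointer at rest in the green band (0.9 to 1.1 rad), handwheel still, tray home (within 2.5 mm of its stop), plinth flat in the tray under the pad, within 8 mm and 0.1 rad of the outline's centre and direction; nothing touched by the robot (all of step 3 and angular speed of handwheel below 0.05 rad/s and z of plinth_middle in the frame of tray above 0.02 m).
It fails at once if the pointer reaches the red (over-pressed) (value of joint pointer above 1.25 rad).
It fails at once if crank handle or wheel squeezed or wrenched: more than 90 N from the fingers in all (contact force between the fingers and handwheel above 90 N).
It fails at once if tray rammed: more than 90 N from the fingers in all, or faster than 0.3 m/s (contact force between the fingers and tray above 90 N or linear speed of tray above 0.3 m/s).
It fails at once if vase, glue bottle or brush moved by more than 20 mm (distance of any of vase, glue, brush from where it was at the start of the episode above 0.02 m).
It fails at once if vase or glue bottle tipped (angle between any of vase, glue's own z axis and vertical above 0.3 rad).
It also fails if it takes over 70 s, if anything falls off the work surface, if the arm or the gripper's body presses on something with over 40 N, if the wrist force passes 120 N, or if a joint passes its speed limit or range.

### The arm

A 6-joint arm with a two-finger parallel gripper is mounted at the origin on the work surface. World frame = base frame: x ahead of the robot, y to its left, z up, the work surface at z = 0. Lengths are in m, angles in degrees, forces in N, time in s.
With the tool pointing down it reaches from about 0.35 to 0.8 m from the base axis. Payload 7.3 kg.
Tool frame: the origin (TCP) lies at the very end of the fingers, on their centre line; the grasp point (between the pads) lies 19 mm behind it (env.grip_point_offset is the x of the grasp point in the tool frame, in m); x points along the fingers, y is the direction in which the jaws open and shut, and the axes are right-handed (so a half turn about x gives the same grasp; the last joint's range is limited). The gripper opens to 85 mm and grips with 20 to 120 N. Pads are 22 mm wide; open, the fingers measure 114 mm over their backs; the gripper's body (76 mm by 85 mm) begins 54 mm behind the grasp point. The pads swing forward as they close: fully open they stand 13 mm farther back than shut.
Start: joints at [-75.802, 19.595, 87.324, -0, 73.075, -8.365], TCP at [0.201, -0.485, 0.231] pointing down, gripper open.
Joint ranges: [-145.02, 145.02], [-44.19, 115.74], [2.07, 154.8], [-57.11, 237.11], [16.16, 152.29], [-177.93, 177.93]. Speed limits (degrees/s): [147.25, 147.25, 180, 180, 180, 180].

### API

Orientations are given as a 3x3 rotation matrix whose columns are the frame's x, y, z axes.
In Python, from plant import env, camera, job gives the robot as it stands.
- The arm moves only by the shell command python3 -m crank 'ROWS' [FORCE]. ROWS is JSON, a list of rows, each a list of 3 entries, a list of its own where there are three numbers: the opening, from 0 (shut) to 1 (fully open), then the shift along the tool's x, y, z in m, then the turn, a rotation vector about the tool's x, y, z in rad. In form: [[claw, [tx, ty, tz], [ax, ay, az]], ...]. A call has 1 to 20 rows; each row is the pose to reach, as a shift and turn from the pose commanded when the call began, along the tool's axes at that moment; what a row does not reach only later rows make up. A row lasts 1/10 s, in which the tool goes at most 50 mm and 8.59 degrees, less where a joint would pass 70% of its speed; a pose out of reach is approached as far as the arm can. A call with a gripper value outside its range is refused whole. The fingers move at their own pace and stop on an object; FORCE is the grip in N (left out, the last holds). Time passes only in rows, so rows that repeat a pose let the fingers close. It gives the time, the measured TCP pose, the force and the opening at its end, in the units of the state.
- env.observe(): the state, without advancing time (a new reading comes with each control period).
- camera(name): name is "scene" or "top"; returns a dict with "image" (384x512x3 uint8, red, green, blue), "fx", "fy", "cx", "cy" (pixels), "pose" (4x4, takes a point from camera to world coordinates). Camera axes: x right, y up, looking along -z (the intrinsics and any distortion apply to the point x, -y, -z); pixel columns grow to the right and rows downward; lengths in m; the calibration is good to about 2 mm. A picture is of the moment at which its call begins. There is no depth.
- job.close_job(): hands the job in, once; it reports no verdict.
The state is a dict: "time": time; "joint_positions": joint angles; "dq": joint speeds; "joint_efforts": joint torques, N m; "tool_pos": TCP position; "tool_rot": TCP orientation; "force": force on the tool from outside, world axes, zero at the start; "torque": the same for the moment, N m; "grip_width": opening from 0.0 (shut) to 1.0 (fully open).
Only numpy, scipy, OpenCV 4.12 (cv2) and the standard library are available. Lean on these libraries where they do the work, as an engineer would, in place of code of your own. Each camera call takes 0.05 s, during which the arm holds its last target.

## Working session

There is one attempt and no reset: what is moved stays moved. The work goes in short steps, Python scripts to look and compute and a shell command to move; the robot and the scene stay as the last step left them, time stands still between calls to the robot, and variables do not carry over. Pictures are saved under pics/ and viewed, and the job is handed in when it is done.

```bash
ls; mkdir -p pics; cat > h.py <<'E'
import numpy as np, cv2
from plant import env, camera, job
def snap(n,f):
    c=camera(n); cv2.imwrite('pics/'+f,cv2.cvtColor(c['image'],cv2.COLOR_RGB2BGR)); return c
E
python3 - <<'E'
from h import *
np.set_printoptions(precision=4,suppress=True)
for n in('scene','top'):
    c=snap(n,n+'0.png'); print({k:v for k,v in c.items() if k!='image'})
print(env.observe(), env.grip_point_offset)
E
```

```text
pics
{'fx': 492.3079418795417, 'fy': 492.3079418795417, 'cx': 256.347898557403, 'cy': 193.70307379368364, 'pose': array([[-0.8211, -0.4786,  0.3109,  0.9092],
       [ 0.5707, -0.6856,  0.452 ,  0.4081],
       [-0.0031,  0.5486,  0.8361,  1.2101],
       [ 0.    ,  0.    ,  0.    ,  1.    ]])}
{'fx': 469.24614070388503, 'fy': 469.24614070388503, 'cx': 252.34005946611492, 'cy': 187.9605475672918, 'pose': array([[ 0.0213,  0.9895, -0.1431,  0.2809],
       [-0.9998,  0.0207, -0.0059, -0.1687],
       [-0.0029,  0.1432,  0.9897,  1.7002],
       [ 0.    ,  0.    ,  0.    ,  1.    ]])}
{'time': 0.1, 'joint_positions': array([-75.8021,  19.6317,  87.3716,   0.0007,  73.0748,  -8.3657]), 'dq': array([-0.0539, -0.1471, -0.1464,  0.0788, -0.018 , -0.0239]), 'joint_efforts': array([  0.0023, -43.4447, -24.6491,  -0.0001,   0.0047,   0.    ]), 'tool_pos': array([ 0.2014, -0.4845,  0.2307]), 'tool_rot': array([[-0.0003,  0.3837, -0.9235],
       [ 0.0013, -0.9235, -0.3837],
       [-1.    , -0.0013, -0.0002]]), 'force': array([0.0376, 0.0638, 0.7325]), 'torque': array([ 0.0376,  0.0612, -0.0017]), 'grip_width': 1.0019442135449397} -0.0187
```

View pics/scene0.png

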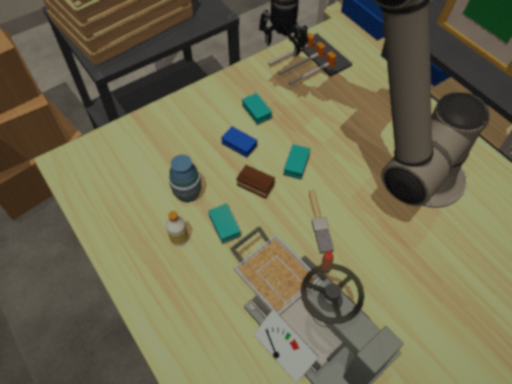

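View pics/top0.png

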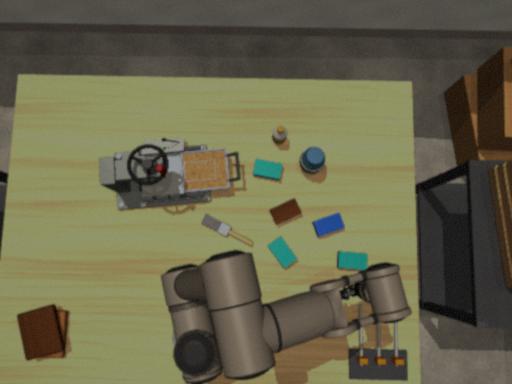

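```bash
cat >> h.py <<'E'
def ray(c,u,v):
    d=np.array([(u-c['cx'])/c['fx'],-(v-c['cy'])/c['fy'],-1.0]); P=c['pose']
    return P[:3,3],P[:3,:3]@d
def onz(c,u,v,z):
    o,d=ray(c,u,v); return o+d*(z-o[2])/d[2]
def proj(c,p):
    P=c['pose']; q=P[:3,:3].T@(np.asarray(p)-P[:3,3]); return np.array([c['cx']+c['fx']*q[0]/-q[2], c['cy']-c['fy']*q[1]/-q[2]])
def tri(c1,a,c2,b):
    o1,d1=ray(c1,*a);o2,d2=ray(c2,*b); d1/=np.linalg.norm(d1);d2/=np.linalg.norm(d2)
    s=np.linalg.lstsq(np.c_[d1,-d2],o2-o1,rcond=None)[0]
    return (o1+s[0]*d1+o2+s[1]*d2)/2, np.linalg.norm(o1+s[0]*d1-o2-s[1]*d2)
def crop(c,x0,y0,w,h,k,f):
    im=cv2.cvtColor(c['image'],cv2.COLOR_RGB2BGR)[y0:y0+h,x0:x0+w]
    cv2.imwrite('pics/'+f,cv2.resize(im,None,fx=k,fy=k,interpolation=cv2.INTER_CUBIC))
E
python3 - <<'E'
from h import *
np.set_printoptions(precision=4,suppress=True)
s=camera('scene');t=camera('top')
crop(s,160,100,160,120,5,'c1.png');crop(s,220,220,190,142,4,'c2.png');crop(t,90,120,160,100,5,'c3.png');crop(t,240,120,130,140,4,'c4.png')
print(tri(s,(255,181),t,(286,211)))
E
```

```text
(array([ 0.4422, -0.2806,  0.0114]), np.float64(0.003742078750937002))
```

View pics/c1.png

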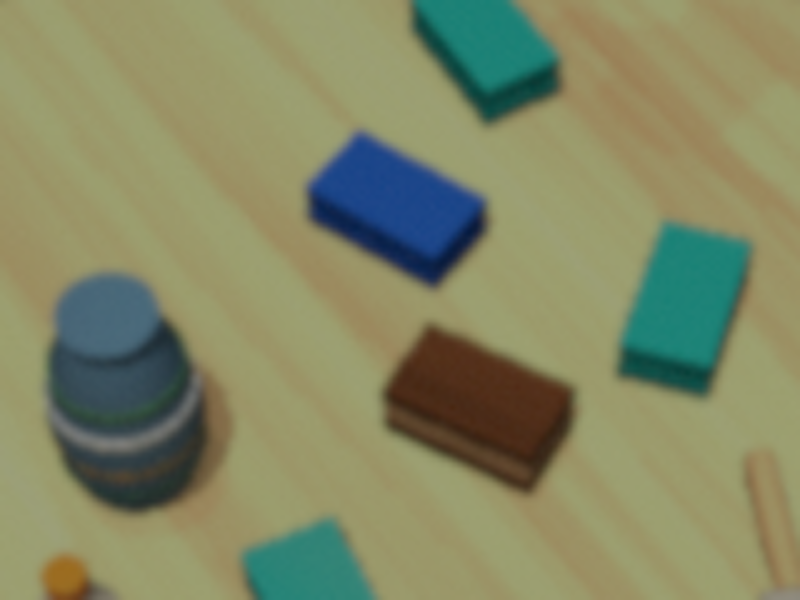

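View pics/c2.png

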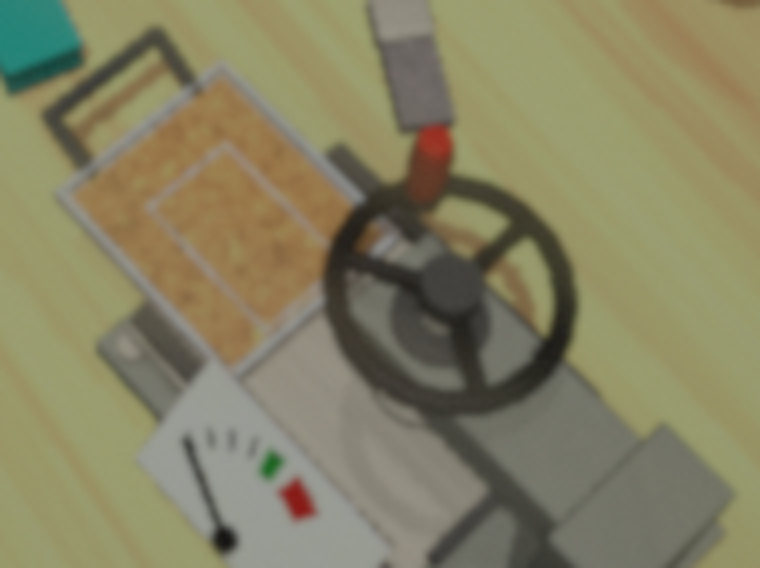

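View pics/c3.png

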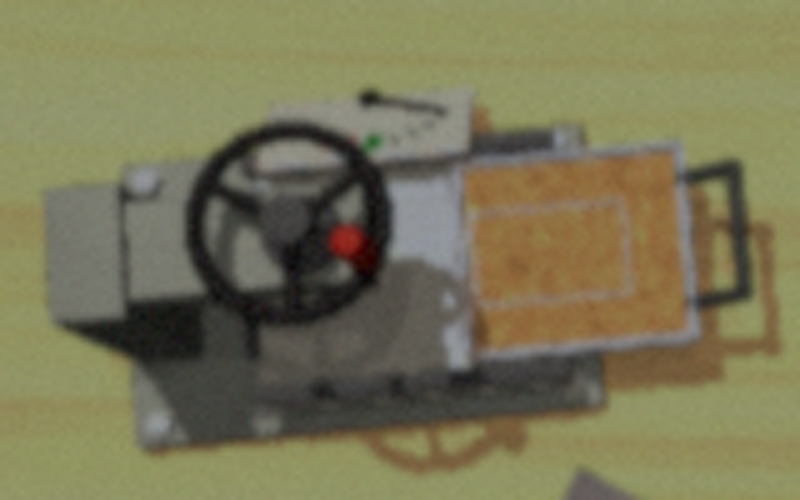

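View pics/c4.png

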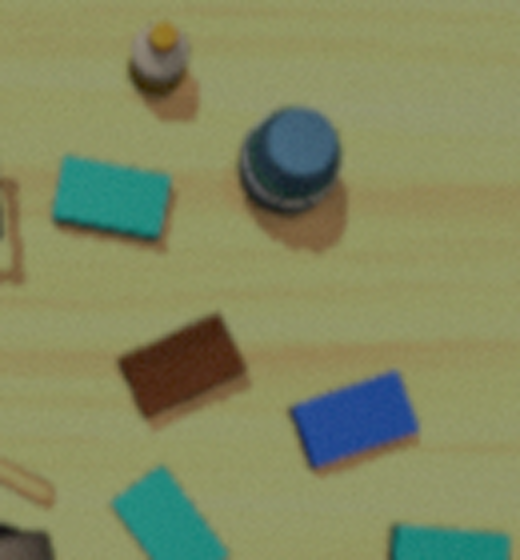

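```bash
python3 - <<'E'
from h import *
np.set_printoptions(precision=4,suppress=True)
s=camera('scene');t=camera('top')
S=lambda x,y:(220+x/4,220+y/4)
T=lambda x,y:(90+x/5,120+y/5)
print('hub',tri(s,S(452,280),t,T(287,215)))
print('crank top',tri(s,S(435,140),t,T(348,242)))
print('handle ends',tri(s,S(48,115),t,T(738,165)),tri(s,S(155,35),t,T(746,294)))
print('handle z.09',onz(t,*T(738,165),.09),onz(t,*T(746,294),.09),onz(s,*S(48,115),.09),onz(s,*S(155,35),.09))
print('outline top r', onz(t,*T(624,200),.068),onz(t,*T(632,292),.068))
O=np.array([onz(s,*S(*p),.068) for p in((150,205),(225,142),(330,245),(265,332))]);print('outline',O,O.mean(0),np.linalg.norm(np.diff(O,axis=0),axis=1))
print('rim top',[onz(t,*T(*p),.074) for p in((680,145),(697,347),(470,360),(460,168))])
print('rim sc',[onz(s,*S(*p),.074) for p in((62,192),(222,67),(405,235),(232,375))])
for n,c,z in(('top',t,.04),('sc',s,.04)):
    h=cv2.cvtColor(c['image'],cv2.COLOR_RGB2HSV)
    m=((h[...,2]<110)&((h[...,0]<14)|(h[...,0]>170))&(h[...,1]>110)).astype(np.uint8)
    if n=='top': m[:,:240]=0;m[:190]=0;m[240:]=0;m[:,320:]=0
    else: m[:,:225]=0;m[:150]=0;m[205:]=0;m[:,285:]=0
    k,_=cv2.findContours(m,cv2.RETR_EXTERNAL,cv2.CHAIN_APPROX_NONE); k=max(k,key=cv2.contourArea)
    r=cv2.minAreaRect(k);b=cv2.boxPoints(r);print(n,r,cv2.contourArea(k),b)
    for z in (.0,.04):
        w=np.array([onz(c,*p,z) for p in b]);print(w,w.mean(0),np.linalg.norm(np.diff(w,axis=0),axis=1))
E
```

```text
hub (array([0.5608, 0.1736, 0.2524]), np.float64(0.005587156041144867))
crank top (array([0.5363, 0.1231, 0.3012]), np.float64(0.002718394927076321))
handle ends (array([ 0.6373, -0.1027,  0.0782]), np.float64(0.0046821390208347585)) (array([ 0.5462, -0.1114,  0.0766]), np.float64(0.002448861003383105))
handle z.09 [ 0.6364 -0.1048  0.09  ] [ 0.5449 -0.1127  0.09  ] [ 0.6385 -0.0957  0.09  ] [ 0.5497 -0.1044  0.09  ]
outline top r [ 0.6143 -0.0237  0.068 ] [ 0.5483 -0.0315  0.068 ]
outline [[ 0.6152 -0.0162  0.068 ]
 [ 0.5507 -0.0246  0.068 ]
 [ 0.5389  0.0699  0.068 ]
 [ 0.6057  0.092   0.068 ]] [0.5776 0.0303 0.068 ] [0.065  0.0952 0.0704]
rim top [array([ 0.6536, -0.0627,  0.074 ]), array([ 0.5092, -0.0788,  0.074 ]), array([0.4967, 0.0798, 0.074 ]), array([0.6337, 0.0926, 0.074 ])]
rim sc [array([ 0.657 , -0.0528,  0.074 ]), array([ 0.5224, -0.0671,  0.074 ]), array([0.4986, 0.0929, 0.074 ]), array([0.6394, 0.1039, 0.074 ])]
top ((284.8999938964844, 211.30003356933594), (14.758047103881836, 26.385601043701172), 63.43495178222656) 340.0 [[269.8 210.6]
 [293.4 198.8]
 [300.  212. ]
 [276.4 223.8]]
[[ 0.4449 -0.2238  0.    ]
 [ 0.4899 -0.3091  0.    ]
 [ 0.4421 -0.3335  0.    ]
 [ 0.3974 -0.2484  0.    ]] [ 0.4436 -0.2787  0.    ] [0.0965 0.0537 0.0961]
[[ 0.441  -0.2225  0.04  ]
 [ 0.485  -0.3058  0.04  ]
 [ 0.4383 -0.3297  0.04  ]
 [ 0.3947 -0.2466  0.04  ]] [ 0.4398 -0.2761  0.04  ] [0.0942 0.0524 0.0938]
sc ((255.59934997558594, 179.18150329589844), (33.0214729309082, 16.55211639404297), 24.443954467773438) 479.0 [[237.1439 179.8835]
 [243.9932 164.8151]
 [274.0548 178.4795]
 [267.2055 193.5479]]
[[ 0.478  -0.3197  0.    ]
 [ 0.4298 -0.3545  0.    ]
 [ 0.3844 -0.2605  0.    ]
 [ 0.4326 -0.2283 -0.    ]] [ 0.4312 -0.2907 -0.    ] [0.0595 0.1043 0.0581]
[[ 0.4923 -0.2956  0.04  ]
 [ 0.4457 -0.3293  0.04  ]
 [ 0.4017 -0.2384  0.04  ]
 [ 0.4484 -0.2072  0.04  ]] [ 0.447  -0.2676  0.04  ] [0.0575 0.1009 0.0561]
```

```bash
python3 - <<'E'
from h import *
s=camera('scene');t=camera('top')
o=env.observe();R=o['tool_rot'];p=o['tool_pos']
for c,n in((s,'s'),(t,'t')):
    im=cv2.cvtColor(c['image'],cv2.COLOR_RGB2BGR);im=cv2.resize(im,None,fx=4,fy=4,interpolation=cv2.INTER_CUBIC)
    for d in (-.0425,0,.0425):
        q=proj(c,p+R@np.array([-.013 if d else 0,d,0])); print(n,d,q)
        cv2.circle(im,tuple(int(round(v*4+1.5)) for v in q),3,(0,0,255),1)
    # base grid check
    q=proj(c,p); x,y=int(q[0]*4),int(q[1]*4)
    cv2.imwrite(f'pics/g{n}.png',im[max(0,y-250):y+250,max(0,x-300):x+300])
E
```

```text
s -0.0425 [294.66754896  54.24490924]
s 0 [281.83814127  52.43699296]
s 0.0425 [269.58854274  43.66983898]
t -0.0425 [344.14634829 289.64753234]
t 0 [356.09736544 284.2057502 ]
t 0.0425 [369.85717779 279.28999542]
```

View pics/gs.png

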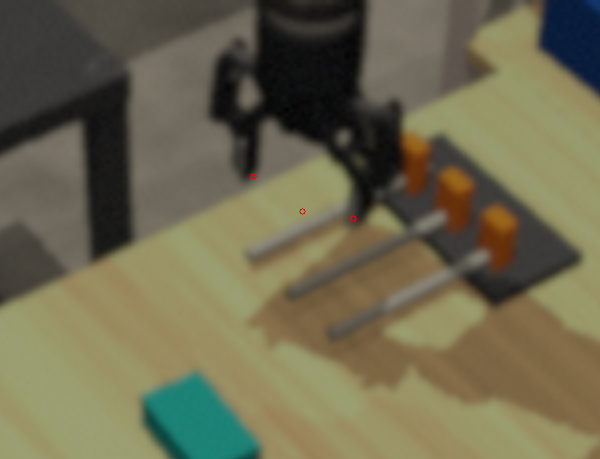

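View pics/gt.png

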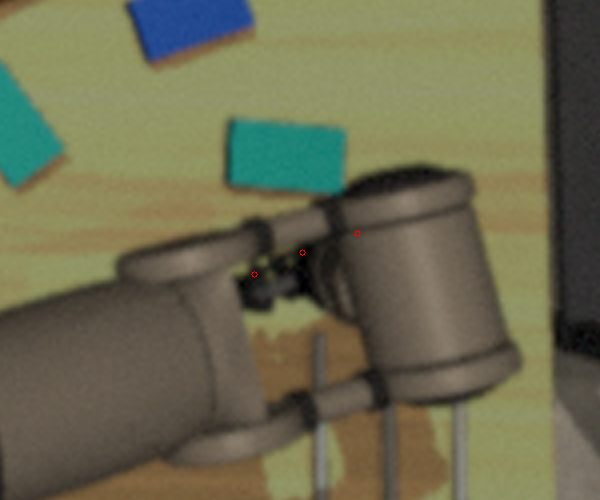

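```bash
cat >> h.py <<'E'
np.set_printoptions(precision=4,suppress=True)
def to(pos,yaw):
    o=env.observe();R=o['tool_rot'];p=o['tool_pos']; a=np.radians(yaw)
    c,s=np.cos(a),np.sin(a); G=np.array([[0,c,s],[0,s,-c],[-1,0,0]])
    from scipy.spatial.transform import Rotation as Ro
    print('shift',R.T@(np.array(pos)-p),'turn',Ro.from_matrix(R.T@G).as_rotvec(),'deg',np.degrees(Ro.from_matrix(R.T@G).magnitude()))
def st():
    o=env.observe();R=o['tool_rot'];print(round(o['time'],2),o['tool_pos'],'yaw',np.degrees(np.arctan2(R[1,1],R[0,1])).round(2),'F',o['force'],'w',round(o['grip_width'],3),'q',o['joint_positions'])
E
python3 - <<'E'
from h import *
s=camera('scene')
W=lambda x,y,z:onz(s,160+(x-2)/5,100+(y-2)/5,z)
for z in(.036,.040,.044):
    w=np.array([W(*p,z) for p in((432,327),(575,390),(530,458),(385,398))]); print(z,w.mean(0),np.linalg.norm(w-np.roll(w,1,0),axis=1))
d=w[1]-w[0];e=w[2]-w[3];print(np.degrees(np.arctan2(d[1],d[0])),np.degrees(np.arctan2(e[1],e[0])))
print('bottom',W(385,428,0),W(530,492,0), 'tops', W(385,398,.038),W(530,458,.038))
print(proj(s,(0,0,0)))
to((.446,-.268,.16),26.8)
E
```

```text
0.036 [ 0.4433 -0.2724  0.036 ] [0.0579 0.0956 0.0545 0.0939]
0.04 [ 0.4449 -0.2701  0.04  ] [0.0577 0.0953 0.0543 0.0936]
0.044 [ 0.4465 -0.2678  0.044 ] [0.0575 0.095  0.0541 0.0932]
116.53280168884203 118.5777450764597
bottom [ 0.49   -0.3046  0.    ] [ 0.4455 -0.2183  0.    ] tops [ 0.4915 -0.2998  0.038 ] [ 0.4467 -0.2174  0.038 ]
[428.6084 176.7208]
shift [ 0.0713 -0.1064 -0.309 ] turn [-1.6448 -0.      0.    ] deg 94.2379637643206
```

```bash
python3 -m crank '[[1,[0,-0.02,-0.06],[-0.15,0,0]],[1,[0.01,-0.03,-0.1],[-0.3,0,0]],[1,[0.02,-0.05,-0.14],[-0.45,0,0]],[1,[0.03,-0.06,-0.18],[-0.6,0,0]],[1,[0.04,-0.07,-0.21],[-0.75,0,0]],[1,[0.05,-0.08,-0.24],[-0.9,0,0]],[1,[0.06,-0.09,-0.27],[-1.05,0,0]],[1,[0.07,-0.106,-0.309],[-1.2,0,0]],[1,[0.071,-0.106,-0.309],[-1.35,0,0]],[1,[0.071,-0.106,-0.309],[-1.5,0,0]],[1,[0.071,-0.106,-0.309],[-1.645,0,0]],[1,[0.071,-0.106,-0.309],[-1.645,0,0]],[1,[0.071,-0.106,-0.309],[-1.645,0,0]]]' 40; python3 - <<'E'
from h import *
st()
s=camera('scene');t=camera('top')
crop(s,160,60,200,150,4,'h1.png');crop(t,200,140,200,150,4,'h1t.png')
o=env.observe();R=o['tool_rot'];p=o['tool_pos']
for d in(-.0425,0,.0425):
    print((proj(s,p+R@[-.013,d,0])-[160,60])*4,(proj(t,p+R@[-.013,d,0])-[200,140])*4)
E
```

```text
time: 1.75
tool_pos: [0.4461, -0.2684, 0.1603]
tool_rot: [[0.0, 0.894, 0.448], [-0.0, 0.448, -0.894], [-1.0, 0.0, 0.0]]
force: [-1.4, 0.1, -0.1]
grip_width: 1.003
1.75 [ 0.4461 -0.2684  0.1603] yaw 26.59 F [-1.4305  0.0715 -0.0866] w 1.003 q [-39.4705  23.0898  94.0799  -0.0031  62.8231 -66.0544]
[411.4607 316.906 ] [364.0094 308.7399]
[381.4716 360.2563] [341.1335 261.8455]
[350.5372 404.9729] [318.4224 215.2891]
```

View pics/h1.png

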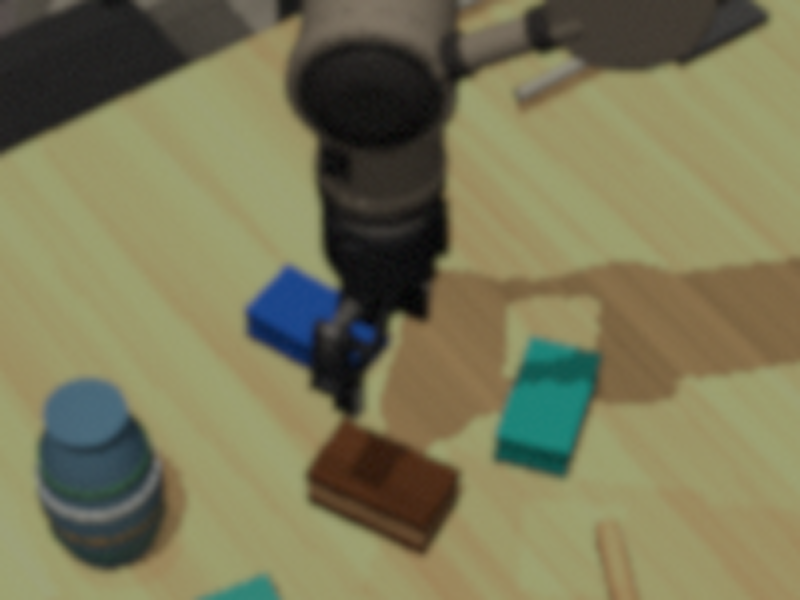

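View pics/h1t.png

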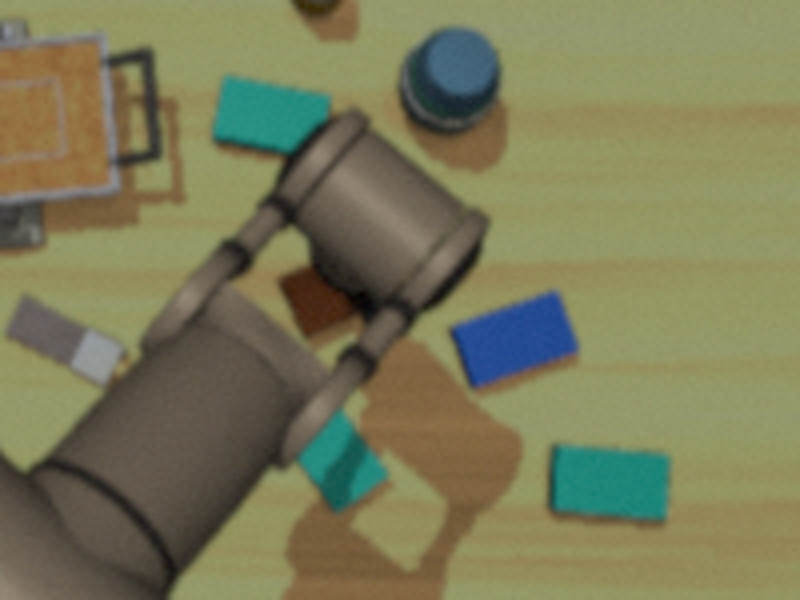

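```bash
python3 -m crank '[[1,[0.05,0,0],[0,0,0]],[1,[0.1,0,0],[0,0,0]],[1,[0.13,0,0],[0,0,0]],[1,[0.151,0,0],[0,0,0]],[1,[0.151,0,0],[0,0,0]],[0.3,[0.151,0,0],[0,0,0]],[0.3,[0.151,0,0],[0,0,0]],[0.3,[0.151,0,0],[0,0,0]],[0.3,[0.151,0,0],[0,0,0]],[0.3,[0.151,0,0],[0,0,0]],[0.3,[0.151,0,0],[0,0,0]],[0.3,[0.151,0,0],[0,0,0]],[0.3,[0.151,0,0],[0,0,0]]]' 40; python3 - <<'E'
from h import *
st()
E
```

```text
time: 3.15
tool_pos: [0.447, -0.2692, 0.011]
tool_rot: [[0.003, 0.893, 0.451], [-0.002, 0.451, -0.893], [-1.0, 0.001, 0.003]]
force: [-1.0, -0.5, 6.7]
grip_width: 0.669
3.15 [ 0.447  -0.2692  0.011 ] yaw 26.8 F [-1.0281 -0.5212  6.7002] w 0.669 q [-39.4675  35.3596 102.1361  -0.0097  42.3079 -66.2603]
```

```bash
python3 -m crank '[[0.3,[-0.04,0,0],[0,0,0]],[0.3,[-0.09,0,0],[0,0,0]],[0.3,[-0.14,0,0],[0,0,0]],[0.3,[-0.17,0,0],[0,0,0]],[0.3,[-0.17,0,0],[0,0,0]],[0.3,[-0.17,0,0],[0,0,0]]]'; python3 - <<'E'
from h import *
st(); to((.578,.034,.18),6)
s=camera('scene'); crop(s,160,60,200,150,4,'l1.png')
E
```

```text
time: 3.75
tool_pos: [0.446, -0.2682, 0.1797]
tool_rot: [[0.001, 0.892, 0.451], [-0.001, 0.451, -0.892], [-1.0, 0.001, 0.001]]
force: [0.2, -0.1, -3.6]
grip_width: 0.674
3.75 [ 0.446  -0.2682  0.1797] yaw 26.81 F [ 0.2117 -0.142  -3.607 ] w 0.674 q [-39.46    21.8261  92.6479   0.0006  65.4517 -66.2715]
shift [-0.0004  0.2541 -0.2102] turn [ 0.3632  0.0011 -0.0007] deg 20.811323265818103
```

View pics/l1.png

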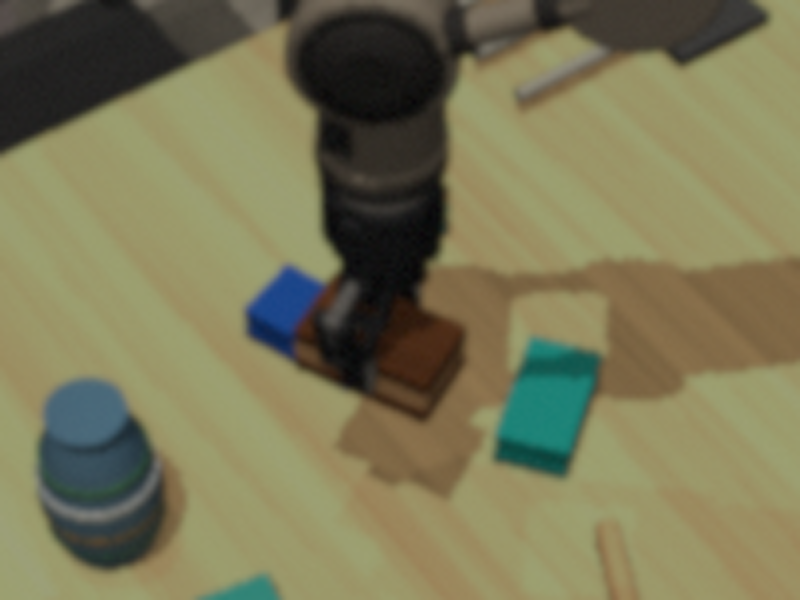

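```bash
python3 - <<'E'
from h import *
s=camera('scene');o=env.observe();R=o['tool_rot'];p=o['tool_pos']
for pts,z in((((297,360),(425,417)),.1687),(((297,336),(426,389)),.2087),(((467,326),(426,389)),.2087)):
    w=[R.T@(onz(s,160+(a-1.5)/4,60+(b-1.5)/4,z)-p) for a,b in pts]; print(w,(w[0]+w[1])/2)
E
```

```text
[array([0.009 , 0.0231, 0.0545]), array([ 0.0093,  0.0246, -0.0435])] [0.0091 0.0239 0.0055]
[array([-0.031 ,  0.0326,  0.0471]), array([-0.0307,  0.0312, -0.0472])] [-0.0309  0.0319 -0.0001]
[array([-0.0307, -0.0273, -0.0467]), array([-0.0307,  0.0312, -0.0472])] [-0.0307  0.0019 -0.047 ]
```

```bash
python3 -m crank '[[0.3,[0,0.03,-0.025],[0.06,0,0]],[0.3,[0,0.065,-0.053],[0.12,0,0]],[0.3,[0,0.1,-0.082],[0.18,0,0]],[0.3,[0,0.135,-0.112],[0.24,0,0]],[0.3,[0,0.17,-0.142],[0.3,0,0]],[0.3,[0,0.205,-0.17],[0.363,0,0]],[0.3,[0,0.235,-0.195],[0.363,0,0]],[0.3,[0,0.255,-0.212],[0.363,0,0]],[0.3,[0,0.255,-0.212],[0.363,0,0]],[0.3,[0,0.255,-0.212],[0.363,0,0]]]'; python3 - <<'E'
from h import *
st(); to((.578,.036,.08),6)
s=camera('scene'); crop(s,200,170,200,150,4,'m1.png')
t=camera('top'); crop(t,90,120,160,100,5,'m1t.png')
E
```

```text
time: 4.85
tool_pos: [0.5772, 0.0362, 0.1773]
tool_rot: [[-0.004, 0.994, 0.106], [-0.0, 0.106, -0.994], [-1.0, -0.004, -0.0]]
force: [-1.1, -1.6, -2.2]
grip_width: 0.673
4.85 [0.5772 0.0362 0.1773] yaw 6.1 F [-1.0639 -1.5661 -2.2383] w 0.673 q [ -3.987   27.8849  83.124   -0.03    69.2042 -10.0757]
shift [0.0973 0.0011 0.0003] turn [ 0.0017 -0.0002  0.0037] deg 0.2368302933042926
```

View pics/m1.png

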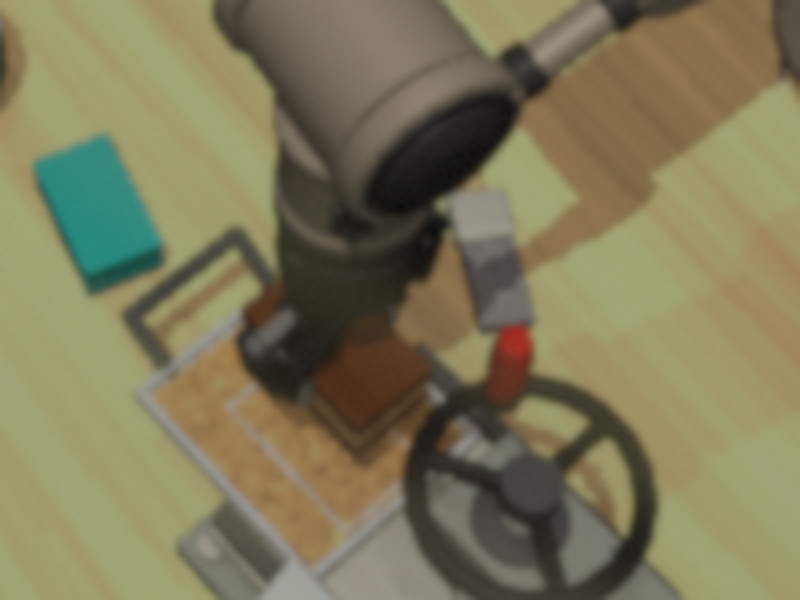

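View pics/m1t.png

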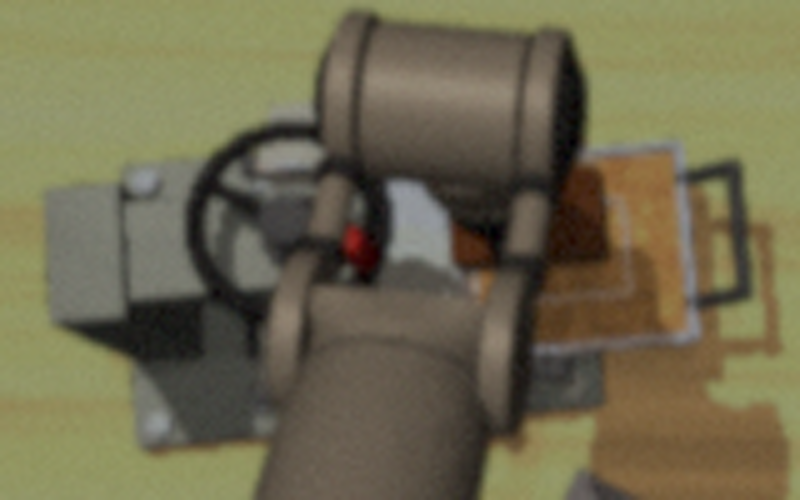

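```bash
python3 - <<'E'
from h import *
s=camera('scene');t=camera('top')
for u,v in((440,155),(375,205),(510,105)):
    o,d=ray(s,200+u/4,170+v/4)
    for y in(.09,.1,.11,.12): print((u,v),y,o+d*(y-o[1])/d[1])
o,d=ray(s,200+515/4,170+340/4)
for z in (.31,.315):print('crank top',o+d*(z-o[2])/d[2])
# cylinder ends in top image
for u,v in((330,100),(580,100),(300,330)):
    for z in(.35,.4,.45): print((u,v),z,onz(t,90+u/5,120+v/5,z))
E
```

```text
(440, 155) 0.09 [0.5765 0.09   0.4743]
(440, 155) 0.1 [0.5869 0.1    0.4974]
(440, 155) 0.11 [0.5974 0.11   0.5206]
(440, 155) 0.12 [0.6078 0.12   0.5437]
(375, 205) 0.09 [0.6115 0.09   0.4653]
(375, 205) 0.1 [0.6208 0.1    0.4887]
(375, 205) 0.11 [0.6302 0.11   0.5121]
(375, 205) 0.12 [0.6395 0.12   0.5355]
(510, 105) 0.09 [0.5379 0.09   0.4805]
(510, 105) 0.1 [0.5496 0.1    0.5035]
(510, 105) 0.11 [0.5612 0.11   0.5264]
(510, 105) 0.12 [0.5729 0.12   0.5493]
crank top [0.539  0.1269 0.31  ]
crank top [0.5411 0.1284 0.315 ]
(330, 100) 0.35 [0.6132 0.1268 0.35  ]
(330, 100) 0.4 [0.6009 0.1159 0.4   ]
(330, 100) 0.45 [0.5886 0.1049 0.45  ]
(580, 100) 0.35 [ 0.6163 -0.0208  0.35  ]
(580, 100) 0.4 [ 0.6039 -0.0263  0.4   ]
(580, 100) 0.45 [ 0.5914 -0.0318  0.45  ]
(300, 330) 0.35 [0.4757 0.1373 0.35  ]
(300, 330) 0.4 [0.4684 0.126  0.4   ]
(300, 330) 0.45 [0.4612 0.1147 0.45  ]
```

```bash
python3 -m crank '[[0.3,[0.03,0.001,0],[0,0,0]],[0.3,[0.06,0.001,0],[0,0,0]],[0.3,[0.08,0.001,0],[0,0,0.003]],[0.3,[0.09,0.001,0],[0,0,0.003]],[0.3,[0.09,0.001,0],[0,0,0.003]],[0.3,[0.09,0.001,0],[0,0,0.003]]]'; python3 - <<'E'
from h import *
st();to((.578,.036,.08),6)
s=camera('scene'); crop(s,200,170,200,150,4,'m2.png')
E
```

```text
time: 5.65
tool_pos: [0.5797, 0.0355, 0.0902]
tool_rot: [[0.004, 0.995, 0.104], [0.0, 0.104, -0.995], [-1.0, 0.004, 0.0]]
force: [0.8, 0.0, -1.7]
grip_width: 0.671
5.65 [0.5797 0.0355 0.0902] yaw 5.98 F [ 0.7892  0.0389 -1.7169] w 0.671 q [ -4.0677  33.3439  88.9343   0.0255  57.4666 -10.063 ]
shift [ 0.0102 -0.0017 -0.0007] turn [-0.0003  0.0004 -0.0045] deg 0.2567731183381757
```

View pics/m2.png

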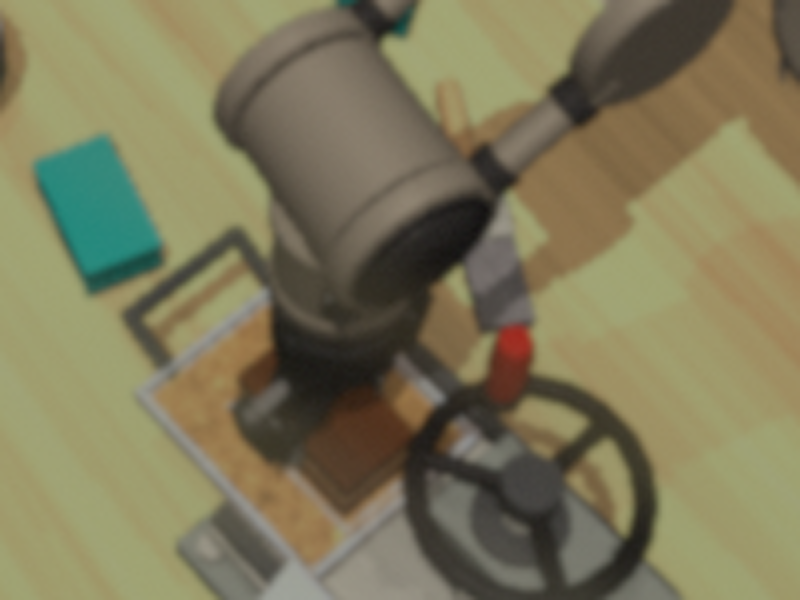

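```bash
python3 -m crank '[[0.3,[0.006,-0.001,0],[0,0,0]],[0.3,[0.0095,-0.001,0],[0,0,0]],[0.3,[0.0095,-0.001,0],[0,0,0]],[1,[0.0095,-0.001,0],[0,0,0]],[1,[0.0095,-0.001,0],[0,0,0]],[1,[0.0095,-0.001,0],[0,0,0]],[1,[0.0095,-0.001,0],[0,0,0]],[1,[0.0,-0.001,0],[0,0,0]],[1,[-0.03,-0.001,0],[0,0,0]],[1,[-0.08,-0.001,0],[0,0,0]],[1,[-0.13,-0.001,0],[0,0,0]],[1,[-0.13,-0.001,0.05],[0,0,0]],[1,[-0.13,-0.001,0.1],[0,0,0]],[1,[-0.13,-0.001,0.15],[0,0,0]],[1,[-0.13,-0.001,0.2],[0,0,0]],[1,[-0.13,-0.001,0.2],[0,0,0]],[1,[-0.13,-0.001,0.2],[0,0,0]]]'; python3 - <<'E'
from h import *
st()
s=camera('scene'); crop(s,200,200,160,120,5,'m3.png')
t=camera('top'); crop(t,90,120,160,100,5,'m3t.png')
E
```

```text
time: 7.4
tool_pos: [0.5984, -0.1642, 0.2195]
tool_rot: [[0.003, 0.995, 0.102], [0.001, 0.102, -0.995], [-1.0, 0.003, -0.0]]
force: [-0.4, 0.1, -0.6]
grip_width: 1.001
7.4 [ 0.5984 -0.1642  0.2195] yaw 5.87 F [-0.4349  0.0799 -0.5944] w 1.001 q [-22.4619  30.1651  72.3268   0.1007  77.3591 -28.3518]
```

View pics/m3.png

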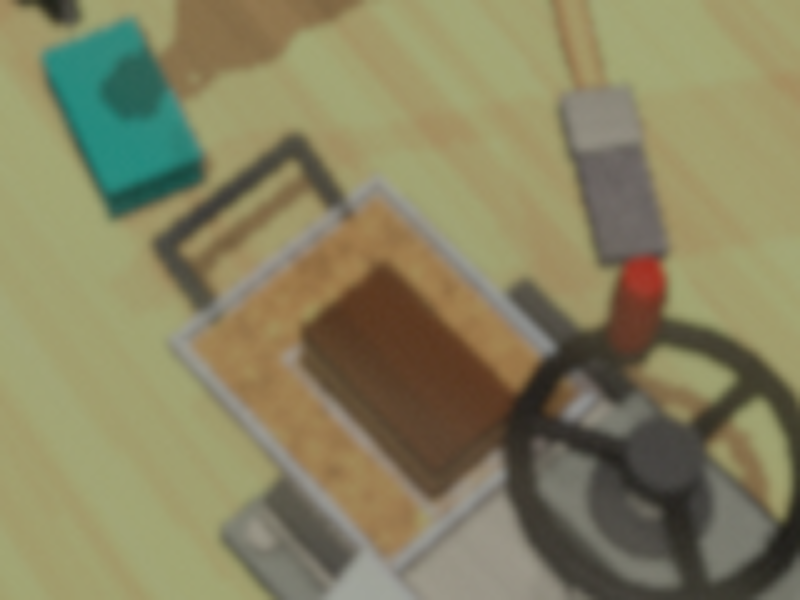

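View pics/m3t.png

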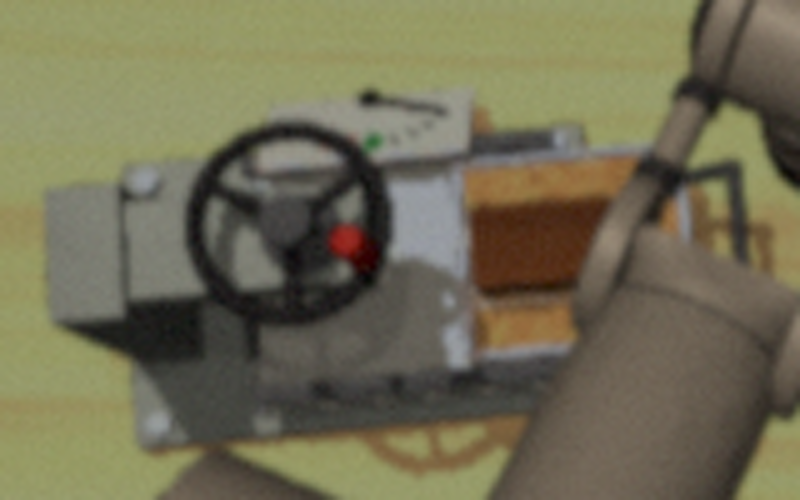

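```bash
python3 - <<'E'
from h import *
s=camera('scene')
im=cv2.cvtColor(s['image'],cv2.COLOR_RGB2BGR)[255:310,245:315]
cv2.imwrite('pics/m4.png',cv2.resize(im,None,fx=11,fy=11,interpolation=cv2.INTER_CUBIC))
E
```

```text
(no output)
```

View pics/m4.png

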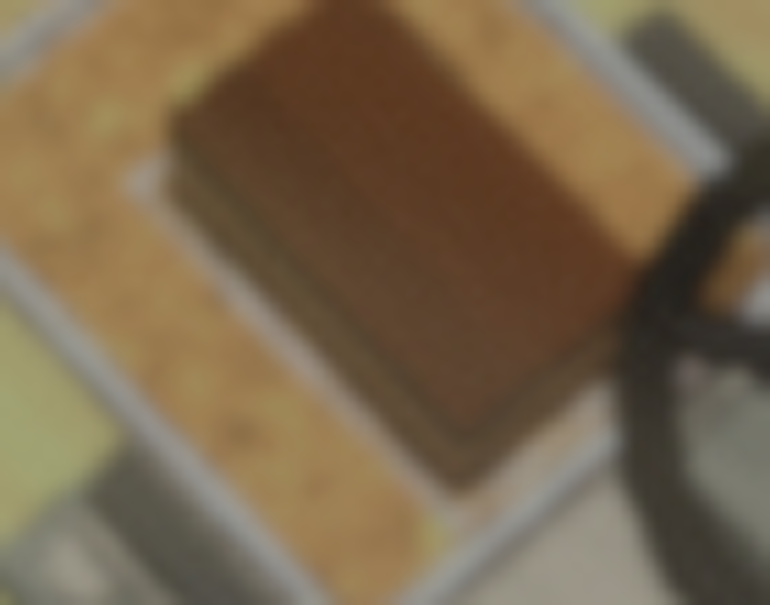

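```bash
python3 - <<'E'
from h import *
s=camera('scene'); a=np.radians(96);X=np.array([np.cos(a),np.sin(a),0]);Y=np.array([-np.sin(a),np.cos(a),0])
f=lambda u,v,z:(lambda w:np.array([w@X,w@Y])*1000)(onz(s,245+(u-5)/11,255+(v-5)/11,z))
O1,O2,P1,P2=f(135,182,.068),f(455,525,.068),f(172,200,.068),f(455,497,.068)
print(O1,O2,P1,P2,'front gap',P1-O1,'home gap',O2-P2, P2-O2)
T=[f(*p,.108) for p in((172,118),(465,425),(640,275))];print(T)
for v in ((O2-O1),(P2-P1),T[1]-T[0]): print(np.degrees(np.arctan2(v[1],v[0]))+96,np.hypot(*v))
w=T[2]-T[1];print(np.degrees(np.arctan2(w[1],w[0]))+6)
# line gap: rim pairs
E
```

```text
[ -81.8141 -611.1161] [  26.3239 -611.3816] [ -72.9179 -607.6441] [  21.5694 -606.9964] front gap [8.8962 3.4721] home gap [ 4.7545 -4.3852] [-4.7545  4.3852]
[array([ -74.349 , -606.5767]), array([  21.1816, -606.2765]), array([  20.7666, -553.899 ])]
95.8593301838156 108.1383587183175
96.39273018948998 94.489609031641
96.17999948023811 95.53106115666208
96.45392732254831
```

```bash
python3 -m crank '[[0,[0.05,0,0],[0,0,0]],[0,[0.1,0,0],[0,0,0]],[0,[0.13,0,0],[0,0,0]],[0,[0.141,0,0],[0,0,0]],[0,[0.141,0,-0.01],[0,0,0]],[0,[0.141,0,-0.02],[0,0,0]],[0,[0.141,0,-0.025],[0,0,0]],[0,[0.141,0,-0.025],[0,0,0]],[0,[0.141,0,-0.025],[0,0,0]]]' 20; python3 - <<'E'
from h import *
st(); to((.5785+.1045*.17,.034-.9945*.17,.078),6)
s=camera('scene'); crop(s,200,160,160,120,5,'n1.png')
E
```

```text
time: 8.5
tool_pos: [0.5971, -0.1381, 0.0796]
tool_rot: [[0.005, 0.994, 0.105], [-0.001, 0.105, -0.994], [-1.0, 0.005, 0.001]]
force: [-0.5, -0.1, -0.1]
grip_width: -0.0
8.5 [ 0.5971 -0.1381  0.0796] yaw 6.06 F [-0.4856 -0.1008 -0.0888] w -0.0 q [-20.2182  36.9474  83.8645   0.0753  58.9005 -26.3125]
shift [ 0.0016 -0.0005 -0.0031] turn [ 0.001   0.0012 -0.005 ] deg 0.29991934628157957
```

View pics/n1.png

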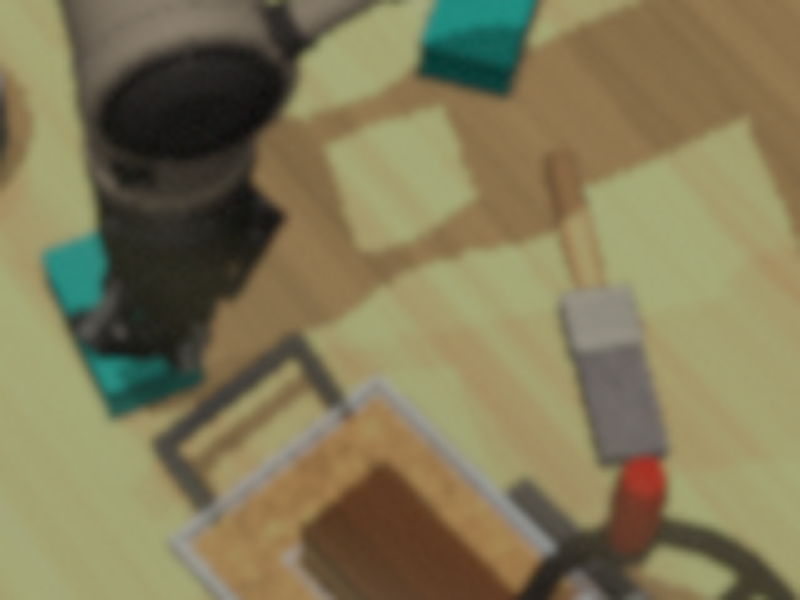

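```bash
python3 -m crank '[[0,[0,0,-0.006],[0,0,0]],[0,[0,0,-0.012],[0,0,0]],[0,[0,0,-0.018],[0,0,0]],[0,[0,0,-0.023],[0,0,0]],[0,[0,0,-0.028],[0,0,0]],[0,[0,0,-0.034],[0,0,0]],[0,[0,0,-0.041],[0,0,0]],[0,[0,0,-0.049],[0,0,0]],[0,[0,0,-0.057],[0,0,0]],[0,[0,0,-0.065],[0,0,0]],[0,[0,0,-0.073],[0,0,0]],[0,[0,0,-0.081],[0,0,0]],[0,[0,0,-0.089],[0,0,0]],[0,[0,0,-0.097],[0,0,0]],[0,[0,0,-0.104],[0,0,0]],[0,[0,0,-0.11],[0,0,0]],[0,[0,0,-0.115],[0,0,0]],[0,[0,0,-0.118],[0,0,0]],[0,[0,0,-0.12],[0,0,0]],[0,[0,0,-0.12],[0,0,0]]]' 20; python3 - <<'E'
from h import *
st()
s=camera('scene'); crop(s,200,190,160,120,5,'n2.png')
E
```

```text
time: 10.55
tool_pos: [0.5841, -0.0184, 0.0784]
tool_rot: [[0.004, 0.994, 0.105], [0.001, 0.105, -0.995], [-1.0, 0.004, -0.0]]
force: [0.3, -0.6, -0.3]
grip_width: 0.001
10.55 [ 0.5841 -0.0184  0.0784] yaw 6.01 F [ 0.2874 -0.6402 -0.2728] w 0.001 q [ -9.3584  34.5528  88.8804   0.0937  56.3695 -15.421 ]
```

View pics/n2.png

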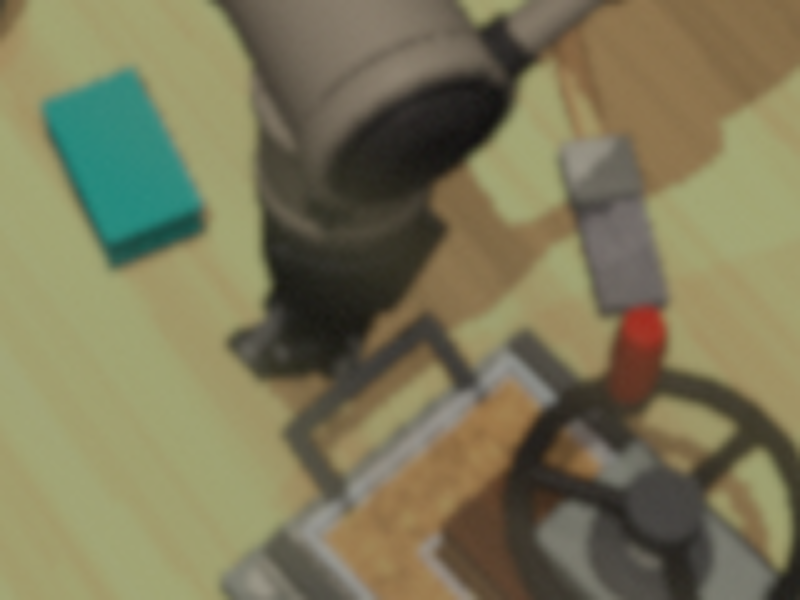

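```bash
python3 -m crank '[[0,[0,0,-0.005],[0,0,0]],[0,[0,0,-0.011],[0,0,0]],[0,[0,0,-0.017],[0,0,0]],[0,[0,0,-0.022],[0,0,0]],[0,[0,0,-0.025],[0,0,0]],[0,[0,0,-0.027],[0,0,0]],[0,[0,0,-0.028],[0,0,0]],[0,[0,0,-0.028],[0,0,0]]]' 20; python3 -m crank '[[0,[0,0,-0.001],[0,0,0]],[0,[0,0,-0.002],[0,0,0]],[0,[0,0,-0.003],[0,0,0]],[0,[0,0,-0.004],[0,0,0]],[0,[0,0,-0.004],[0,0,0]]]'
```

```text
time: 11.4
tool_pos: [0.581, 0.0093, 0.0783]
tool_rot: [[0.003, 0.994, 0.105], [0.001, 0.105, -0.994], [-1.0, 0.003, -0.0]]
force: [-0.2, -1.2, 0.6]
grip_width: 0.0
time: 11.9
tool_pos: [0.5805, 0.0131, 0.0783]
tool_rot: [[0.003, 0.994, 0.105], [0.0, 0.105, -0.994], [-1.0, 0.003, -0.0]]
force: [0.4, -2.1, 1.2]
grip_width: -0.002
```

```bash
python3 -m crank '[[0,[0,0,-0.001],[0,0,0]],[0,[0,0,-0.002],[0,0,0]],[0,[0,0,-0.003],[0,0,0]],[0,[0,0,-0.004],[0,0,0]],[0,[0,0,-0.004],[0,0,0]]]'
```

```text
time: 12.4
tool_pos: [0.58, 0.0172, 0.0783]
tool_rot: [[0.003, 0.994, 0.105], [0.0, 0.105, -0.994], [-1.0, 0.003, -0.0]]
force: [0.0, -1.5, 1.2]
grip_width: 0.0
```

```bash
python3 -m crank '[[0,[0,0,-0.001],[0,0,0]],[0,[0,0,-0.002],[0,0,0]],[0,[0,0,-0.003],[0,0,0]],[0,[0,0,-0.003],[0,0,0]]]'
```

```text
time: 12.8
tool_pos: [0.5798, 0.0201, 0.0783]
tool_rot: [[0.003, 0.994, 0.105], [0.0, 0.105, -0.994], [-1.0, 0.003, -0.0]]
force: [-1.0, -1.6, 1.7]
grip_width: -0.002
```

```bash
python3 -m crank '[[0,[0,0,-0.001],[0,0,0]],[0,[0,0,-0.002],[0,0,0]],[0,[0,0,-0.003],[0,0,0]],[0,[0,0,-0.003],[0,0,0]]]'
```

```text
time: 13.2
tool_pos: [0.5794, 0.0231, 0.0782]
tool_rot: [[0.003, 0.994, 0.105], [0.0, 0.105, -0.994], [-1.0, 0.003, -0.0]]
force: [-0.1, -2.6, 1.7]
grip_width: -0.002
```

```bash
python3 -m crank '[[0,[0,0,-0.001],[0,0,0]],[0,[0,0,-0.002],[0,0,0]],[0,[0,0,-0.003],[0,0,0]],[0,[0,0,-0.003],[0,0,0]]]'; python3 - <<'E'
from h import *
s=camera('scene'); crop(s,200,190,160,120,5,'n3.png')
E
```

```text
time: 13.6
tool_pos: [0.5791, 0.026, 0.0783]
tool_rot: [[0.003, 0.994, 0.105], [0.0, 0.105, -0.994], [-1.0, 0.003, 0.0]]
force: [-0.3, -2.9, 1.4]
grip_width: -0.0
```

View pics/n3.png

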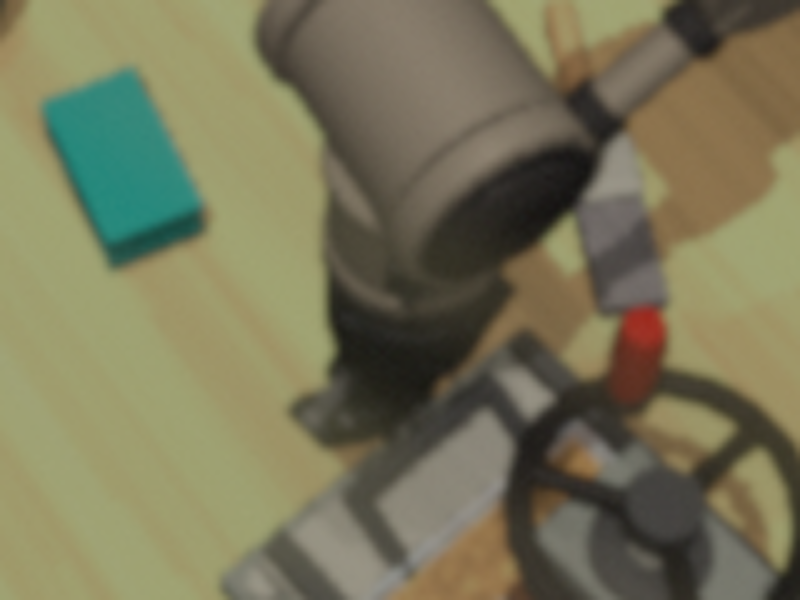

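```bash
python3 -m crank '[[0,[0,0,-0.001],[0,0,0]],[0,[0,0,-0.002],[0,0,0]],[0,[0,0,-0.003],[0,0,0]],[0,[0,0,-0.003],[0,0,0]]]'
```

```text
time: 14.05
tool_pos: [0.5791, 0.0262, 0.0783]
tool_rot: [[0.003, 0.994, 0.105], [-0.004, 0.105, -0.994], [-1.0, 0.003, 0.004]]
force: [-0.5, -14.3, 1.3]
grip_width: -0.002
```

```bash
python3 -m crank '[[0,[0,0,-0.001],[0,0,0]],[0,[0,0,-0.002],[0,0,0]],[0,[0,0,-0.003],[0,0,0]],[0,[0,0,-0.003],[0,0,0]]]'
```

```text
time: 14.45
tool_pos: [0.5791, 0.0264, 0.0784]
tool_rot: [[0.004, 0.994, 0.105], [-0.008, 0.105, -0.994], [-1.0, 0.003, 0.008]]
force: [-0.2, -25.6, 1.0]
grip_width: -0.003
```

```bash
python3 -m crank '[[0,[0,0,0.01],[0,0,0]],[0,[0,0,0.03],[0,0,0]],[0,[0,0,0.06],[0,0,0]],[0.5,[-0.05,0,0.08],[0,0,0]],[0.7,[-0.1,0,0.1],[0,0,0]],[0.7,[-0.15,0,0.1],[0,0,0]],[0.7,[-0.2,0,0.1],[0,0,0]],[0.7,[-0.25,0,0.1],[0,0,0]],[0.7,[-0.28,0,0.1],[0,0,0]],[0.7,[-0.28,0,0.1],[0,0,0]]]' 30; python3 - <<'E'
from h import *
st()
s=camera('scene'); crop(s,230,200,160,140,5,'p1.png')
t=camera('top'); crop(t,90,120,160,100,5,'p1t.png')
E
```

```text
time: 15.45
tool_pos: [0.5897, -0.0672, 0.3646]
tool_rot: [[0.014, 0.994, 0.106], [-0.001, 0.106, -0.994], [-1.0, 0.014, 0.003]]
force: [0.1, -1.0, -0.6]
grip_width: 0.698
15.45 [ 0.5897 -0.0672  0.3646] yaw 6.07 F [ 0.1107 -0.979  -0.5593] w 0.698 q [-13.97    23.4887  60.894    0.1299  94.8134 -20.0246]
```

View pics/p1.png

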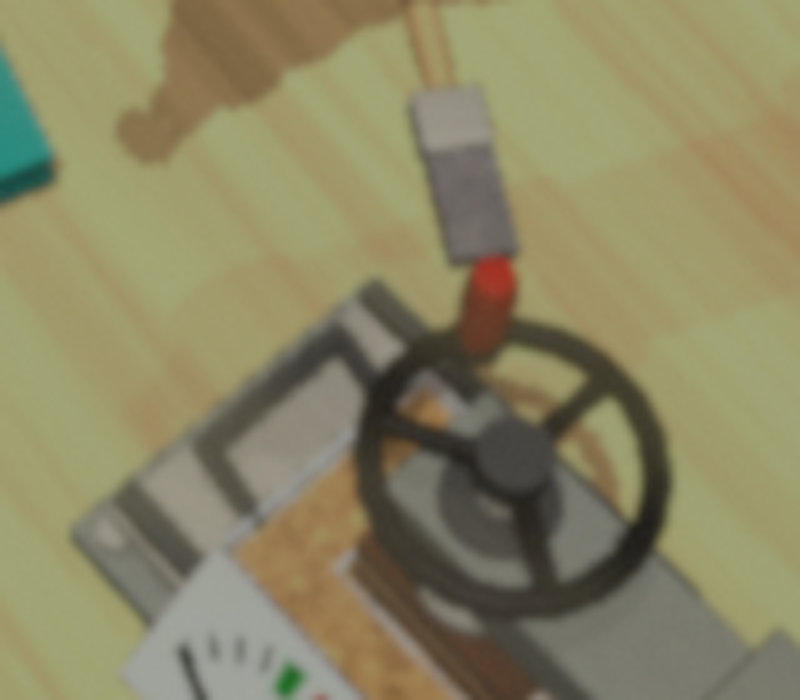

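View pics/p1t.png

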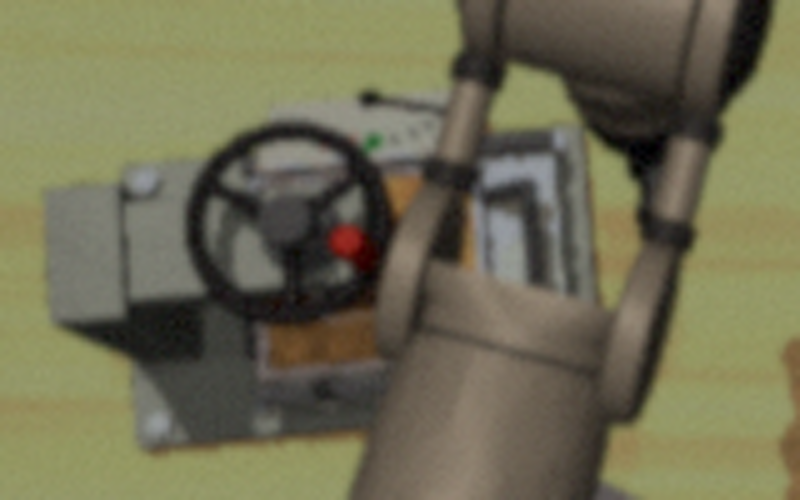

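```bash
python3 - <<'E'
from h import *
from scipy.optimize import least_squares
s=camera('scene')
g=cv2.cvtColor(s['image'],cv2.COLOR_RGB2GRAY).astype(float)
c0=np.array([230+513/5,200+468/5])
pts=[]
for a in np.radians(np.arange(0,360,6)):
    r=np.arange(20,37,.25); q=c0+r[:,None]*[np.cos(a),np.sin(a)]
    v=cv2.remap(g.astype(np.float32),q[:,0].astype(np.float32)[None],q[:,1].astype(np.float32)[None],1)[0]
    # weighted centroid of darkest band
    i=v.argmin(); m=(np.abs(r-r[i])<3.5); w=np.clip(v[m].max()-v[m],0,None)
    pts.append([*(c0+(r[m]*w).sum()/w.sum()*np.array([np.cos(a),np.sin(a)])),v[i]])
pts=np.array(pts); pts=pts[pts[:,2]<60]
for z in(.245,.25):
    W=np.array([onz(s,u,v,z)[:2] for u,v,_ in pts])
    f=lambda p:np.hypot(*(W-p[:2]).T)-p[2]
    k=least_squares(f,[.56,.17,.06],loss='soft_l1',f_scale=.002);print(z,k.x,len(W),np.abs(f(k.x)).mean())
h=cv2.cvtColor(s['image'],cv2.COLOR_RGB2HSV)
m=((h[...,1]>170)&((h[...,0]<8)|(h[...,0]>172))&(h[...,2]>60)).astype(np.uint8);m[:,:315]=0;m[:240]=0;m[:,345:]=0;m[285:]=0
y,x=np.nonzero(m);print('red',x.min(),x.max(),y.min(),y.max())
for zz,(u,v) in ((.313,(230+492/5-.4,200+276/5-.4)),):print('crank top',onz(s,u,v,zz))
pr=lambda p:(proj(s,p)-[230,200])*5
for z in(.257,.293,.313):print(z,pr((.540,.128,z)))
E
```

```text
0.245 [0.5625 0.1775 0.0586] 45 0.001484512420388991
0.25 [0.5643 0.1787 0.0583] 45 0.001476890542214327
red 325 332 252 260
crank top [0.5412 0.1266 0.313 ]
0.257 [478.5727 334.061 ]
0.293 [488.6513 296.7532]
0.313 [494.515  275.0479]
```

```bash
python3 - <<'E'
from h import *
st();to((.541,.127,.355),6)
E
python3 -m crank '[[0.65,[0,-0.02,-0.045],[0,0,0]],[0.65,[0,-0.025,-0.09],[0,0,0]],[0.65,[0.005,-0.028,-0.14],[0,0,0]],[0.65,[0.01,-0.028,-0.18],[0,0,0]],[0.65,[0.01,-0.028,-0.198],[0,0,0]],[0.65,[0.01,-0.028,-0.198],[0,0,0]],[0.65,[0.01,-0.028,-0.198],[0,0,0]]]' 25; python3 - <<'E'
from h import *
st();to((.541,.127,.274),6)
s=camera('scene'); crop(s,230,200,160,140,5,'p2.png')
t=camera('top'); crop(t,90,120,160,100,5,'p2t.png')
E
```

```text
15.6 [ 0.5879 -0.0671  0.357 ] yaw 6.05 F [ 0.3932  0.0752 -0.5371] w 0.7 q [-13.9797  23.8057  61.5437   0.0955  94.6112 -20.0208]
shift [ 0.0022 -0.0262 -0.1979] turn [ 0.0009 -0.0013 -0.0012] deg 0.1139784695084288
time: 16.3
tool_pos: [0.5392, 0.1263, 0.3466]
tool_rot: [[-0.0, 0.994, 0.106], [-0.0, 0.106, -0.994], [-1.0, -0.0, 0.0]]
force: [-0.4, -0.3, 0.5]
grip_width: 0.65
16.3 [0.5392 0.1263 0.3466] yaw 6.07 F [-0.4436 -0.3166  0.5417] w 0.65 q [ 5.2664 19.4067 69.6472 -0.015  90.9478 -0.8086]
shift [ 0.0726  0.0019 -0.0005] turn [0.0013 0.0003 0.    ] deg 0.07626071152701148
```

View pics/p2.png

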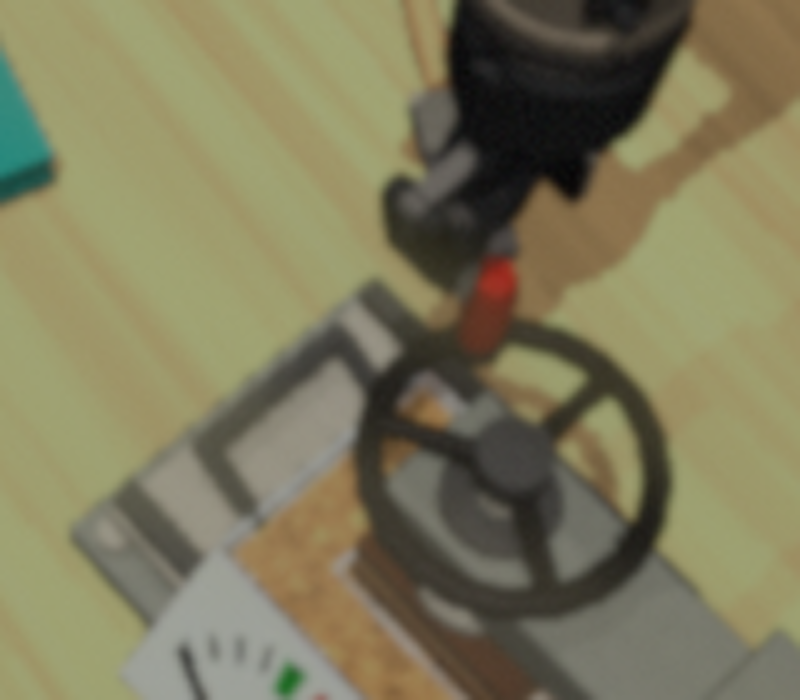

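```bash
python3 -m crank '[[0.65,[0.03,0.002,0],[0,0,0]],[0.65,[0.055,0.002,0],[0,0,0]],[0.65,[0.072,0.002,0],[0,0,0]],[0.65,[0.072,0.002,0],[0,0,0]],[0.2,[0.072,0.002,0],[0,0,0]],[0.2,[0.072,0.002,0],[0,0,0]],[0.2,[0.072,0.002,0],[0,0,0]],[0.2,[0.072,0.002,0],[0,0,0]],[0.2,[0.072,0.002,0],[0,0,0]]]' 25; python3 - <<'E'
from h import *
st()
s=camera('scene'); crop(s,230,200,160,140,5,'p3.png')
E
```

```text
time: 17.3
tool_pos: [0.5413, 0.126, 0.2777]
tool_rot: [[0.003, 0.995, 0.105], [-0.001, 0.105, -0.995], [-1.0, 0.003, 0.001]]
force: [-4.5, -2.3, 3.8]
grip_width: 0.263
17.3 [0.5413 0.126  0.2777] yaw 6.0 F [-4.4638 -2.2526  3.7624] w 0.263 q [ 5.2293 21.0232 77.7992 -0.0544 81.0091 -0.7639]
```

View pics/p3.png

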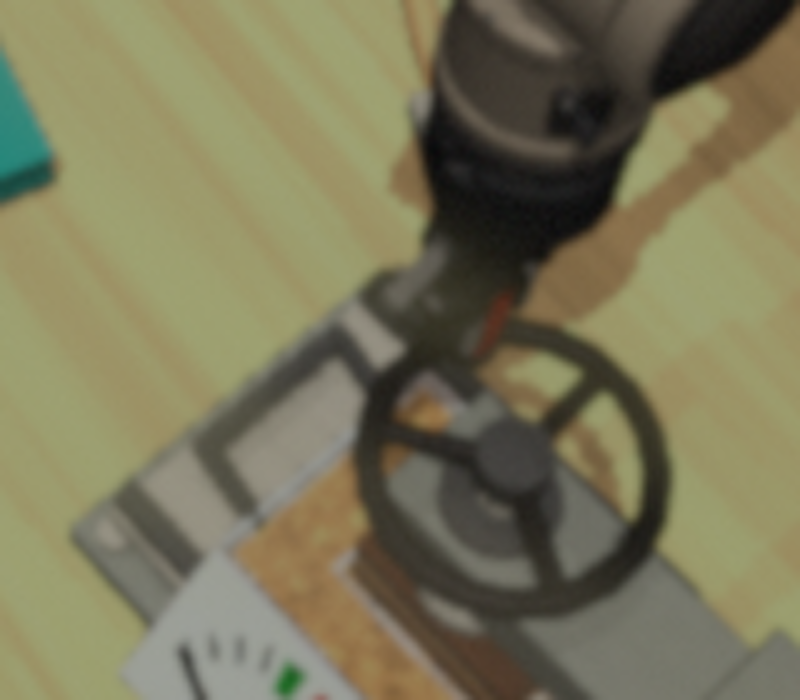

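```bash
cat >> h.py <<'E'
def circ(th0,n,step=15,hub=(.563,.178),R=.0555):
    # shifts from current crank angle th0 (deg), from the measured pose; clockwise
    o=env.observe();A=o['tool_rot']
    p0=np.array([hub[0]+R*np.cos(np.radians(th0)),hub[1]+R*np.sin(np.radians(th0)),0])
    for k in range(1,n+1):
        a=np.radians(th0-step*k); q=np.array([hub[0]+R*np.cos(a),hub[1]+R*np.sin(a),-.01*step*k/360])
        print(k*step,(np.round(A.T@(q-p0),4)).tolist())
E
python3 - <<'E'
from h import *
circ(-113.1,12)
E
```

```text
15 [0.0004, -0.0116, -0.0086]
30 [0.0008, -0.0206, -0.02]
45 [0.0011, -0.0264, -0.0333]
60 [0.0015, -0.0285, -0.0476]
75 [0.0019, -0.0268, -0.062]
90 [0.0024, -0.0215, -0.0755]
105 [0.0028, -0.0129, -0.0871]
120 [0.0032, -0.0015, -0.0961]
135 [0.0037, 0.0118, -0.1019]
150 [0.0041, 0.0261, -0.104]
165 [0.0046, 0.0405, -0.1023]
180 [0.0051, 0.054, -0.097]
```

```bash
python3 -m crank '[[0.2,[0.0002,-0.006,-0.004],[0,0,0]],[0.2,[0.0004,-0.0116,-0.0086],[0,0,0]],[0.2,[0.0008,-0.0206,-0.02],[0,0,0]],[0.2,[0.0011,-0.0264,-0.0333],[0,0,0]],[0.2,[0.0015,-0.0285,-0.0476],[0,0,0]]]'; python3 - <<'E'
from h import *
st(); p=env.observe()['tool_pos']; d=p[:2]-[.563,.178]; print(np.hypot(*d),np.degrees(np.arctan2(d[1],d[0])))
s=camera('scene'); crop(s,230,200,160,140,5,'q1.png')
E
```

```text
time: 17.85
tool_pos: [0.5066, 0.1686, 0.2761]
tool_rot: [[0.001, 0.995, 0.103], [-0.004, 0.103, -0.995], [-1.0, 0.0, 0.004]]
force: [-5.9, -8.5, 5.3]
grip_width: 0.258
17.85 [0.5066 0.1686 0.2761] yaw 5.92 F [-5.9024 -8.5255  5.2501] w 0.258 q [10.3304 18.8052 81.3201 -0.2502 79.8865  4.4527]
0.057176451838979105 -170.56865201405665
```

View pics/q1.png

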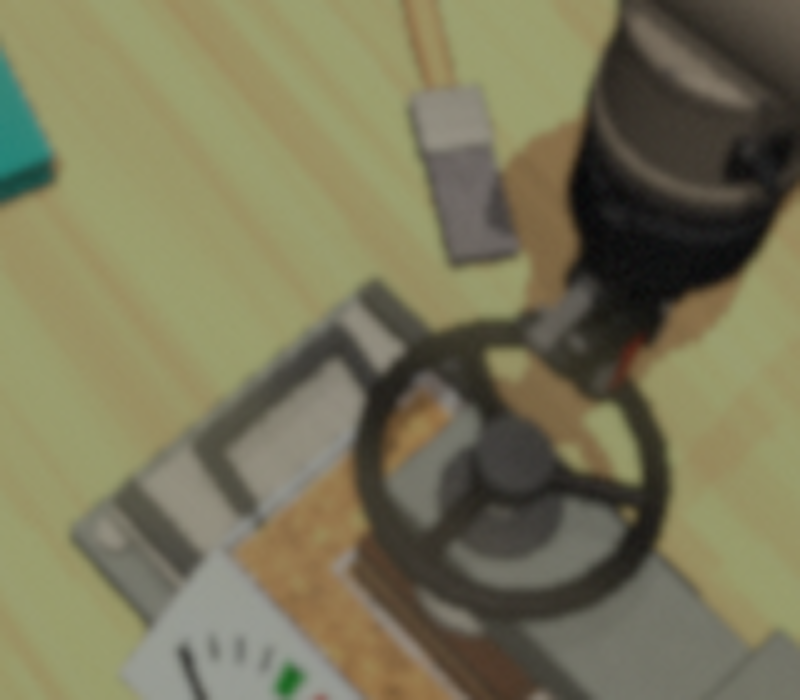

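```bash
python3 - <<'E'
from h import *
circ(-173.1,12)
E
```

```text
15 [0.0004, 0.0017, -0.0144]
30 [0.0008, 0.007, -0.0279]
45 [0.0012, 0.0156, -0.0395]
60 [0.0016, 0.027, -0.0485]
75 [0.002, 0.0403, -0.0542]
90 [0.0025, 0.0546, -0.0564]
105 [0.0029, 0.069, -0.0547]
120 [0.0033, 0.0825, -0.0494]
135 [0.0038, 0.0941, -0.0407]
150 [0.0042, 0.1031, -0.0294]
165 [0.0046, 0.1089, -0.0161]
180 [0.0051, 0.111, -0.0017]
```

```bash
python3 -m crank '[[0.2,[0.0004,0.0017,-0.0144],[0,0,0]],[0.2,[0.0008,0.007,-0.0279],[0,0,0]],[0.2,[0.0012,0.0156,-0.0395],[0,0,0]],[0.2,[0.0016,0.027,-0.0485],[0,0,0]],[0.2,[0.002,0.0403,-0.0542],[0,0,0]],[0.2,[0.0025,0.0546,-0.0564],[0,0,0]],[0.2,[0.0029,0.069,-0.0547],[0,0,0]]]'; python3 - <<'E'
from h import *
st(); p=env.observe()['tool_pos']; d=p[:2]-[.563,.178]; print(np.hypot(*d),np.degrees(np.arctan2(d[1],d[0])))
s=camera('scene'); crop(s,230,200,160,140,5,'q2.png')
circ(81.9,12)
E
```

```text
time: 18.6
tool_pos: [0.5704, 0.2318, 0.273]
tool_rot: [[0.001, 0.994, 0.105], [-0.002, 0.105, -0.994], [-1.0, 0.0, 0.002]]
force: [-9.1, -9.4, 4.5]
grip_width: 0.262
18.6 [0.5704 0.2318 0.273 ] yaw 6.03 F [-9.077  -9.4317  4.4885] w 0.262 q [15.0532 28.0188 67.5754 -0.1348 84.4086  9.0314]
0.05427534748835817 82.14484856773402
15 [0.0005, 0.0135, 0.0053]
30 [0.0009, 0.0251, 0.014]
45 [0.0014, 0.0341, 0.0253]
60 [0.0019, 0.0399, 0.0386]
75 [0.0023, 0.042, 0.0529]
90 [0.0028, 0.0403, 0.0673]
105 [0.0032, 0.035, 0.0808]
120 [0.0037, 0.0264, 0.0924]
135 [0.0041, 0.015, 0.1014]
150 [0.0045, 0.0017, 0.1072]
165 [0.0048, -0.0126, 0.1093]
180 [0.0052, -0.027, 0.1077]
```

View pics/q2.png

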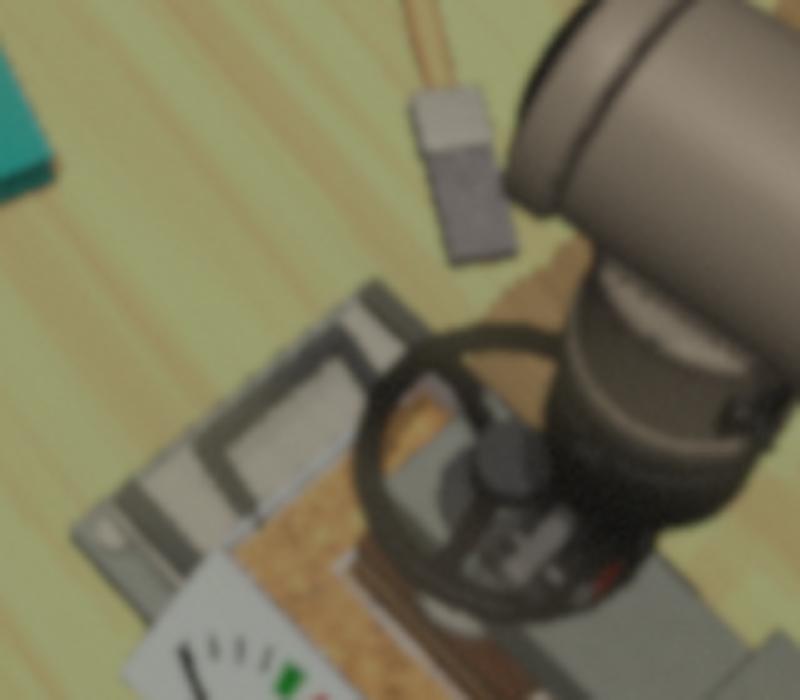

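```bash
python3 -m crank '[[0.2,[0.0005,0.0135,0.0053],[0,0,0]],[0.2,[0.0009,0.0251,0.014],[0,0,0]],[0.2,[0.0014,0.0341,0.0253],[0,0,0]],[0.2,[0.0019,0.0399,0.0386],[0,0,0]],[0.2,[0.0023,0.042,0.0529],[0,0,0]],[0.2,[0.0028,0.0403,0.0673],[0,0,0]],[0.2,[0.0032,0.035,0.0808],[0,0,0]],[0.2,[0.0037,0.0264,0.0924],[0,0,0]]]'; python3 - <<'E'
from h import *
st(); p=env.observe()['tool_pos']; d=p[:2]-[.563,.178]; print(np.hypot(*d),np.degrees(np.arctan2(d[1],d[0])))
s=camera('scene'); crop(s,230,220,160,150,5,'q3.png')
circ(-38.1,12)
E
```

```text
time: 19.45
tool_pos: [0.6067, 0.1465, 0.2699]
tool_rot: [[0.004, 0.994, 0.107], [0.007, 0.107, -0.994], [-1.0, 0.005, -0.006]]
force: [-2.8, 14.1, 4.8]
grip_width: 0.259
19.45 [0.6067 0.1465 0.2699] yaw 6.14 F [-2.8456 14.1025  4.8039] w 0.259 q [ 6.3708 28.8596 66.6642  0.3492 84.1987  0.1947]
0.05384855707144512 -35.766848497279106
15 [0.0003, -0.0114, 0.009]
30 [0.0007, -0.0247, 0.0147]
45 [0.0011, -0.039, 0.0168]
60 [0.0014, -0.0534, 0.0151]
75 [0.0018, -0.0669, 0.0098]
90 [0.0023, -0.0785, 0.0011]
105 [0.0027, -0.0875, -0.0102]
120 [0.0032, -0.0932, -0.0235]
135 [0.0037, -0.0953, -0.0379]
150 [0.0042, -0.0936, -0.0523]
165 [0.0047, -0.0883, -0.0657]
180 [0.0052, -0.0796, -0.0773]
```

View pics/q3.png

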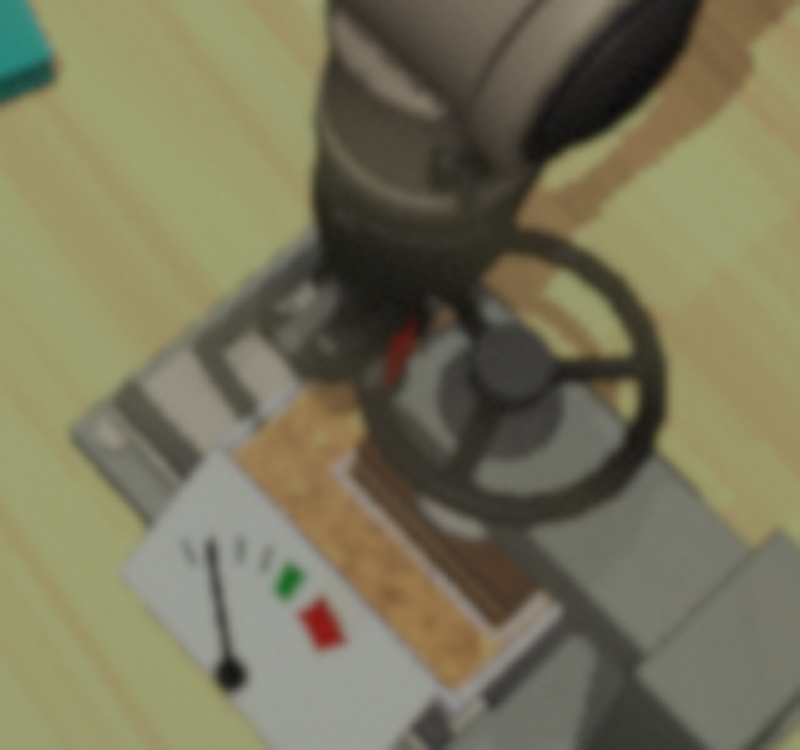

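```bash
python3 -m crank '[[0.2,[0.0003,-0.0114,0.009],[0,0,0]],[0.2,[0.0007,-0.0247,0.0147],[0,0,0]],[0.2,[0.0011,-0.039,0.0168],[0,0,0]],[0.2,[0.0014,-0.0534,0.0151],[0,0,0]],[0.2,[0.0018,-0.0669,0.0098],[0,0,0]],[0.2,[0.0023,-0.0785,0.0011],[0,0,0]],[0.2,[0.0027,-0.0875,-0.0102],[0,0,0]],[0.2,[0.0032,-0.0932,-0.0235],[0,0,0]]]'; python3 - <<'E'
from h import *
st(); p=env.observe()['tool_pos']; d=p[:2]-[.563,.178]; print(np.hypot(*d),np.degrees(np.arctan2(d[1],d[0])))
s=camera('scene'); crop(s,230,220,160,150,5,'q4.png')
circ(-158.1,12,10)
E
```

```text
time: 20.3
tool_pos: [0.5116, 0.1531, 0.2666]
tool_rot: [[0.004, 0.995, 0.103], [-0.007, 0.103, -0.995], [-1.0, 0.003, 0.008]]
force: [-4.6, -15.4, 6.7]
grip_width: 0.263
20.3 [0.5116 0.1531 0.2666] yaw 5.89 F [ -4.6132 -15.4094   6.7219] w 0.263 q [ 8.6909 19.069  82.4288 -0.449  78.3616  2.8943]
0.057123224162817454 -154.10983513145155
10 [0.0002, -0.0018, -0.0095]
20 [0.0005, -0.002, -0.0192]
30 [0.0007, -0.0005, -0.0287]
40 [0.0009, 0.0027, -0.0379]
50 [0.0012, 0.0074, -0.0463]
60 [0.0014, 0.0135, -0.0538]
70 [0.0017, 0.0208, -0.0602]
80 [0.002, 0.0291, -0.0652]
90 [0.0023, 0.0381, -0.0686]
100 [0.0025, 0.0476, -0.0705]
110 [0.0028, 0.0573, -0.0706]
120 [0.0031, 0.0668, -0.0691]
```

View pics/q4.png

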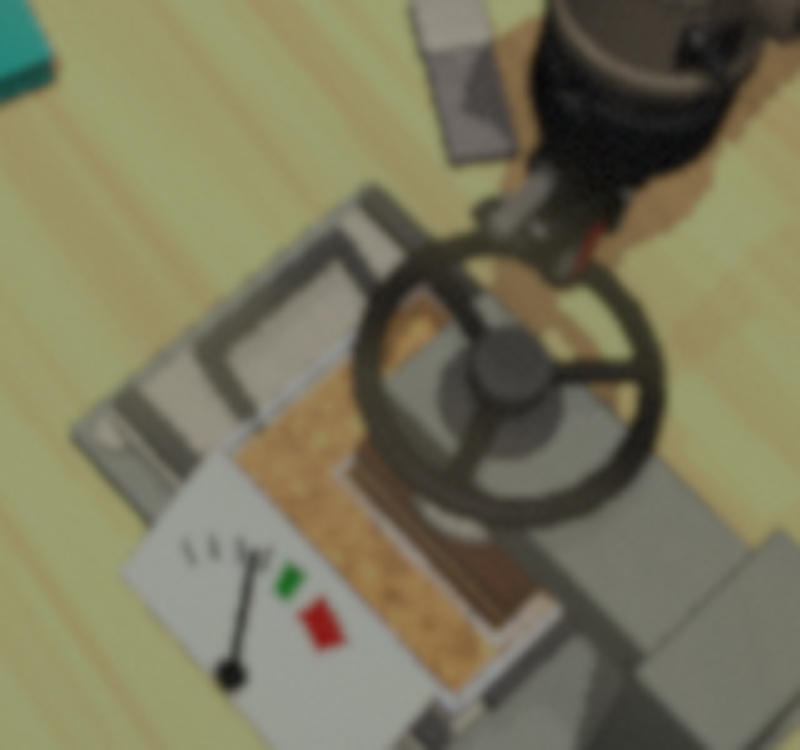

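```bash
python3 -m crank '[[0.2,[0.0002,-0.0018,-0.0095],[0,0,0]],[0.2,[0.0005,-0.002,-0.0192],[0,0,0]],[0.2,[0.0007,-0.0005,-0.0287],[0,0,0]],[0.2,[0.0009,0.0027,-0.0379],[0,0,0]],[0.2,[0.0012,0.0074,-0.0463],[0,0,0]],[0.2,[0.0014,0.0135,-0.0538],[0,0,0]],[0.2,[0.0017,0.0208,-0.0602],[0,0,0]],[0.2,[0.002,0.0291,-0.0652],[0,0,0]],[0.2,[0.002,0.0291,-0.0652],[0,0,0]]]'; python3 - <<'E'
from h import *
st(); p=env.observe()['tool_pos']; d=p[:2]-[.563,.178]; print(np.hypot(*d),np.degrees(np.arctan2(d[1],d[0])))
s=camera('scene'); crop(s,255,310,70,55,11,'q5.png')
circ(121.9,8,5)
E
```

```text
time: 21.25
tool_pos: [0.5335, 0.225, 0.2642]
tool_rot: [[0.002, 0.994, 0.105], [-0.0, 0.105, -0.994], [-1.0, 0.001, 0.0]]
force: [-6.2, -1.8, 4.1]
grip_width: 0.261
21.25 [0.5335 0.225  0.2642] yaw 6.04 F [-6.1743 -1.7587  4.1422] w 0.261 q [15.3057 24.069  75.2483 -0.038  80.6032  9.2758]
0.05550094532685457 122.13851118972876
5 [0.0001, 0.0044, -0.0019]
10 [0.0003, 0.009, -0.0034]
15 [0.0004, 0.0137, -0.0046]
20 [0.0006, 0.0185, -0.0053]
25 [0.0007, 0.0234, -0.0056]
30 [0.0009, 0.0282, -0.0054]
35 [0.001, 0.033, -0.0049]
40 [0.0012, 0.0378, -0.0039]
```

View pics/q5.png

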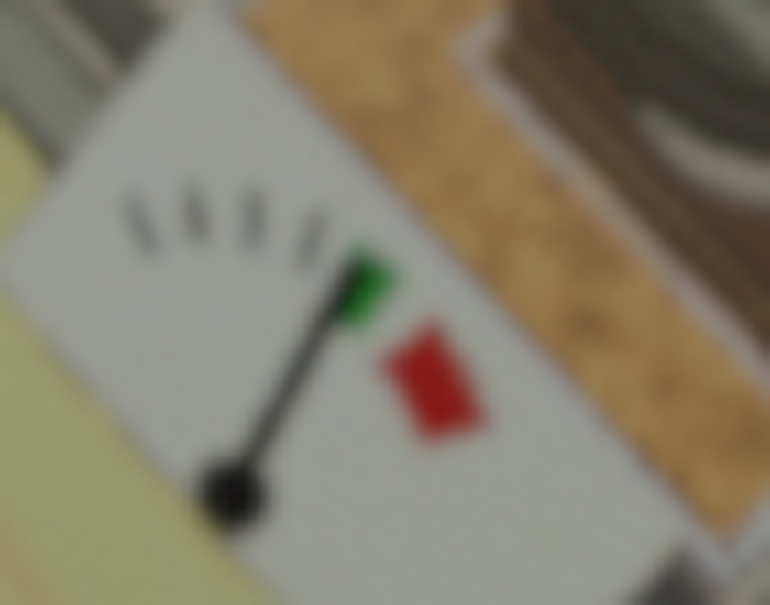

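```bash
python3 -m crank '[[0.2,[0.0001,0.0044,-0.0019],[0,0,0]],[0.2,[0.0003,0.009,-0.0034],[0,0,0]],[0.2,[0.0004,0.0137,-0.0046],[0,0,0]],[0.2,[0.0006,0.0185,-0.0053],[0,0,0]],[0.2,[0.0006,0.0185,-0.0053],[0,0,0]],[0.2,[0.0006,0.0185,-0.0053],[0,0,0]]]'; python3 - <<'E'
from h import *
st(); p=env.observe()['tool_pos']; d=p[:2]-[.563,.178]; print(np.hypot(*d),np.degrees(np.arctan2(d[1],d[0])))
s=camera('scene'); crop(s,255,310,70,55,11,'q6.png')
E
```

```text
time: 21.9
tool_pos: [0.5507, 0.2314, 0.2637]
tool_rot: [[0.001, 0.994, 0.105], [-0.001, 0.105, -0.994], [-1.0, 0.001, 0.001]]
force: [-8.3, -4.5, 4.2]
grip_width: 0.264
21.9 [0.5507 0.2314 0.2637] yaw 6.01 F [-8.3017 -4.4532  4.2403] w 0.264 q [15.4839 26.1726 72.0057 -0.0723 81.8029  9.4806]
0.054825184157868294 102.96001246678732
```

View pics/q6.png

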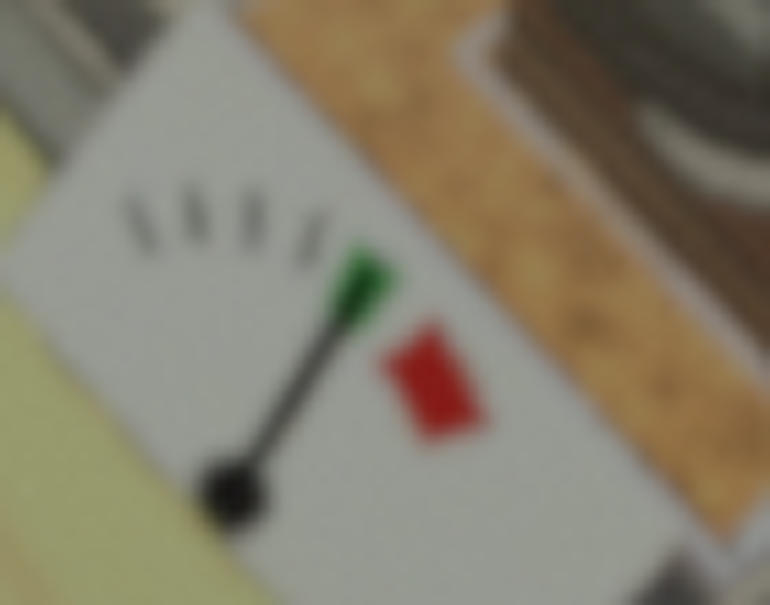

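```bash
python3 -m crank '[[0.2,[0,-0.001,0],[0,0,0]],[0.6,[0,-0.001,0],[0,0,0]],[0.6,[0,-0.001,0],[0,0,0]],[0.6,[0,-0.001,0],[0,0,0]],[0.6,[0,-0.001,0],[0,0,0]],[0.6,[-0.02,-0.001,0],[0,0,0]],[0.6,[-0.06,-0.001,0],[0,0,0]],[0.6,[-0.11,-0.001,0],[0,0,0]],[0.6,[-0.15,-0.03,0],[0,0,0]],[0.6,[-0.15,-0.08,0],[0,0,0]],[0.6,[-0.15,-0.12,0],[0,0,0]],[0.6,[-0.15,-0.12,0],[0,0,0]],[0.6,[-0.15,-0.12,0],[0,0,0]]]'; python3 - <<'E'
from h import *
st()
s=camera('scene'); crop(s,255,310,70,55,11,'r1.png'); crop(s,160,140,250,190,3,'r2.png')
E
```

```text
time: 23.25
tool_pos: [0.4321, 0.2196, 0.4128]
tool_rot: [[0.005, 0.994, 0.105], [0.001, 0.105, -0.994], [-1.0, 0.005, -0.0]]
force: [1.0, -0.2, 0.3]
grip_width: 0.597
23.25 [0.4321 0.2196 0.4128] yaw 6.05 F [ 0.9835 -0.2135  0.2507] w 0.597 q [17.9029 10.7815 71.3099 -0.0438 97.6185 11.8482]
```

View pics/r1.png

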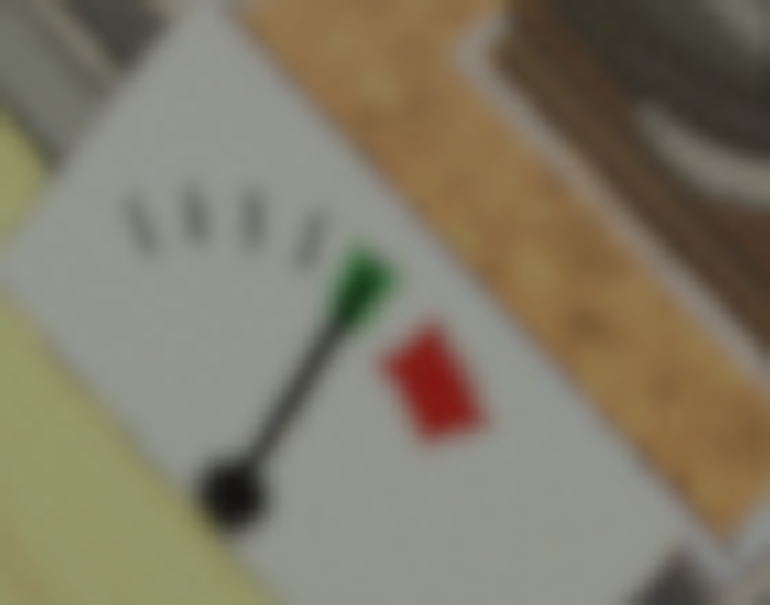

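View pics/r2.png

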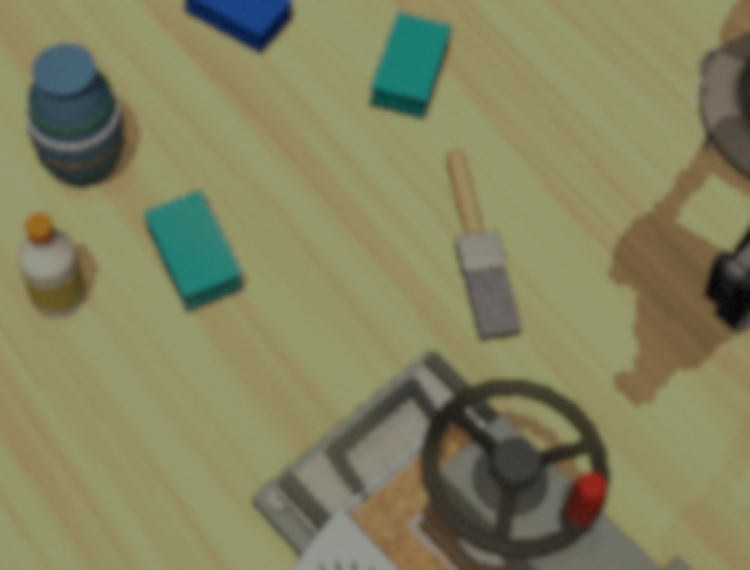

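The pointer is centred on the green mark. The gripper is clear, and the vase, glue bottle and brush are where they started.

```bash
python3 - <<'E'
from h import *
job.close_job(); st()
E
```

```text
the job is handed in; nothing more can be done
the job is handed in; nothing more can be done
```

I finished the job and handed it in at about 23 s of the 70 s allowed; no verdict was reported.

- **Plinth:** I set it in the outline on the pulled-out tray. The scene camera put it about 2 mm off centre along the tray, with under 1° of skew.
- **Tray:** I pushed it home with closed fingers. It stopped against a firm resistance of about 25 N, and the home position agreed with the wheel's axis to about 1 mm.
- **Handwheel:** I held the crank handle with a 25 N grip and wound it about 1.4 turns clockwise. The wrist forces I read between moves stayed under about 20 N.
- **Last check after letting go:** The pointer stood on the centre of the green band, at roughly 0.99 rad by eye. The gripper was clear of everything, and the vase, glue bottle and brush looked unmoved.

**Disagreement between cameras:** The top camera's positions were up to about 9 mm off from the scene camera's. I used the scene camera because it matched the gripper's known position to about 1 pixel.

**Not measured:** I did not re-measure the plinth's exact position once it was under the pad. The visible part still looked square to the outline.

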